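# Regrip a stick hand shower on the inclined rest and stand it in the seal-fitting nest

## Task

Take the stick hand shower out of its open carton and lay it in the inclined V rest, spray end down against the foot, and let go of it there. Then take it again by its upper, inlet end and stand it in the steep V nest of the seal-fitting station, spray end fully down on the foot so that it holds the part-present pin pressed in, and leave it there inlet up, ready for a new washer. Do not drop it or lay it on the counter, and leave the other things where they are.

Things in the scene. Friction and masses are not known exactly. Their poses are not given: they have to be found in the camera images.
- shower_centre (a point): Centre (half-way along, on the axis) of the stick hand shower: a straight round chrome bar 26 mm in diameter, 224 mm long over all, 0.14 kg, balancing near its centre. Its y axis runs along the bar from the spray end (-y; a strip of small nozzles in its side) to the inlet end (+y; the last 14 mm are a brass threaded neck of 20 mm). It starts level in one of two open cartons, its axis 55 mm above the counter.
- shower_spray_end (a point): Middle of the hand shower's flat end face at its spray end, on the axis, 112 mm from the centre. Same axes as shower_centre.
- carton_a: Open carton in which the hand shower lies, 110 x 262 mm, walls 30 mm high. Origin under its middle; the shower lies along its y. Two die-cut V supports, 12 mm thick, stand 88 mm either side of the middle, no higher than the shower's axis and 43 mm to either side; between them the shower is free. Fixed. The other carton looks the same and holds the thicker tail pipe.
- rest_foot (a point): Inclined V rest: the point on the axis of a shower lying home in it, at the face of the foot stop at the low end, 66 mm above the counter; the spray end face belongs here. y runs up along the trough, 40 degrees above level; x is level across it; z points up out of the open trough.
- rest_base: Base plate of the inclined rest, grey, 100 x 190 mm, fixed; origin under its middle. Seen along the trough's y from rest_foot, two black V blocks carry the bar at 18 to 38 mm and 126 to 141 mm, reaching up to the bar's axis and 21 mm to either side. Between them the bar is free, with the spine 32 mm under its axis; past 146 mm nothing is near it. The foot reaches 10 mm above the axis.
- nest_foot (a point): Steep V nest of the seal-fitting station: the point on the axis of a shower standing home in it, at the face of the foot, 55 mm above the counter; the spray end face belongs here. y runs up along the nest, 70 degrees above level (20 degrees from upright; its back is 185 mm high); x is level across it; z points out of the open side of the V.
- nest_base: Grey base of the seal-fitting station, 120 x 150 mm, fixed; origin near its middle. Along y from nest_foot two black V blocks stand at 22 to 42 mm and 112 to 127 mm, reaching out to the bar's axis and 21 mm to either side. Nothing of the nest lies past 132 mm, so the upper part of the bar stands free. Once let go, the shower leans into the V by its own weight.
- plunger (a joint): Part-present pin, 8 mm steel with a round tip, in the middle of the nest's foot: 0 when out (tip 6 mm proud of the foot), 0.006 when pressed in level with the foot. Light spring, 0.15 N at first and 0.45 N fully in: the shower's weight (1 N or more along the nest) keeps it in, but friction in the V may call for a light push to bring it home.
- tail_pipe: Basin tail pipe lying in the other carton: chrome, 32 mm diameter, 200 mm long, with a 42 mm collar. Origin at its middle. To be left alone.
- cartridge: Tap cartridge standing on the counter, 36 mm diameter, 58 mm high. Origin at its underside. To be left alone.
- tape_roll: Roll of thread tape lying flat on the counter between rest and nest, 52 mm diameter, 14 mm high. Origin at its underside. To be left alone.
- grease_jar: Small jar, 52 mm diameter and 52 mm high, standing towards the back. Origin at its underside. To be left alone.
- wrench: Steel wrench 170 mm long lying across the counter near the robot. Origin at the middle of its underside. To be left alone.
- basin_waste: Basin waste standing on its 63 mm flange, 70 mm high, towards the back right. Origin at its underside. To be left alone.
- small_box: Closed small cardboard box, 70 x 110 x 50 mm high, at the right. Origin at its underside. To be left alone.
Mind the look-alikes: they are no part of the job. What is shaped like the part that bears shower_centre but turquoise is not meant. Leave any orange look-alike of the rest_base alone.

How it is judged (in metres and radians):
On the way:
1. the hand shower lies in the inclined rest, spray end within 15 mm of the foot and along the trough, and the robot has let go of it (distance between shower_spray_end and rest_foot below 0.015 m and angle between the y axis of shower_centre and the y axis of rest_foot, either way round below 0.1 rad and contact force between shower and the fingers below 0.05 N and linear speed of shower below 0.02 m/s), for 0.2 s.
At the end, for the whole second after the job is handed in: The hand shower stands at rest in the V nest, inlet end up, its spray end within 6 mm of home on the foot and its axis within 4.5 degrees of the nest's, holding the part-present pin at least 4.5 mm in; the robot has let go (distance between shower_spray_end and nest_foot below 0.006 m and angle between the y axis of shower_centre and the y axis of nest_foot, either way round below 0.08 rad and value of joint plunger above 0.0045 m and linear speed of shower below 0.02 m/s); the robot touches nothing.
It fails at once if the hand shower is dropped or laid on the counter (its centre below 35 mm) (height (world z) of shower_centre below 0.035 m).
It fails at once if another thing on the counter is moved by more than 30 mm (distance of any of tail_pipe, cartridge, tape_roll, grease_jar, wrench, basin_waste, small_box from where it was at the start of the episode above 0.03 m).
It also fails if it takes over 54 s, if anything falls off the work surface, if the arm or the gripper's body presses on something with over 40 N, if the wrist force passes 120 N, or if a joint passes its speed limit or range.

## Robot

A 6-joint arm with a two-finger parallel gripper is mounted at the origin on the work surface. World frame = base frame: x ahead of the robot, y to its left, z up, the work surface at z = 0. Lengths are in m, angles in degrees, forces in N, time in s.
With the tool pointing down it reaches from about 0.375 to 0.9 m from the base axis. Payload 3.1 kg.
Tool frame: the origin (TCP) lies on the centre line of the jaws, within the pads' length; the fingertips stand 8 mm ahead of it and the grasp point (between the pads) lies 11 mm behind it; y points along the fingers, x is the direction in which the jaws open and shut, and the axes are right-handed (so a half turn about y gives the same grasp; the last joint's range is limited). The gripper opens to 87 mm and grips with 3 to 60 N. Pads are 19 mm wide; open, the fingers measure 117 mm over their backs; the gripper's body (75 mm by 190 mm) begins 51 mm behind the grasp point.
Start: joints at [-74.055, 30.224, 82.088, -0, 67.689, -10.227], TCP at [0.276, -0.561, 0.231] pointing down, gripper open.
Joint ranges: [-176.69, 176.69], [-43.24, 126.21], [12.49, 139.97], [-82, 262], [0, 151.66], [-163.58, 163.58]. Speed limits (degrees/s): [159.86, 159.86, 180, 180, 180, 180].

## Interface

Orientations are given as a 3x3 rotation matrix whose columns are the frame's x, y, z axes.
In Python, from rig import read_state, imaging, job, spotter gives the robot as it stands.
- The arm moves only by the tool apply_moves, never from a script. Its argument "steps" is a list of rows, each an object of numbers: "x", "y", "z": the shift along the world's x, y, z in mm; "spin": the turn about the world's z in rad. In form: [{"x": .., "y": .., "z": .., "spin": ..}, ...]. A call has 1 to 12 rows; each row shifts and turns the pose as measured when the row begins; what a row does not reach is not made up. A row lasts 1/10 s, in which the tool goes at most 50 mm and 8.59 degrees, less where a joint would pass 70% of its speed; a pose out of reach is approached as far as the arm can. A call is refused whole if a number of a shift passes 50 or a number of a turn 0.15, either way. A call with a gripper value outside its range is refused whole. "grip" is the finger opening in mm, from 0 to 87, set as the call begins (left out, the last holds). The fingers move at their own pace and stop on an object; the grip force is fixed at half the most. Time passes only in rows, so rows that do not move let the fingers close. It gives the time, the measured TCP pose, the force and the opening at its end, in the units of the state.
- read_state(): the state, without advancing time (a new reading comes with each control period).
- imaging.capture(name): name is "scene" or "top"; returns the picture (420x560x3 uint8, red, green, blue); there is no depth.
- imaging.camera_params(name): a dict with "fov_y" (degrees; the focal length in pixels is half the picture's height over the tangent of half this angle, whatever the lens; pixels are square), "cx", "cy" (the principal point, pixels), "R" (3x3) and "t" (3): a world point X has camera coordinates R X + t. Camera axes: x right, y down, z forward; pixel columns grow to the right and rows downward; lengths in m; the calibration is good to about 2 mm. A picture is of the moment at which its call begins. camera_params takes no time and is no camera call.
- job.hand_in(): hands the job in, once; it reports no verdict.
Trained networks look in the newest picture that a camera, given by its name, has taken for a name from the list of things; names that differ only in an ending like _2 or _b are one class to them, and where a whole thing is asked for, a point or a joint stands for the part that bears it (a point fixed in the world has none). Each returns a list of dicts, best first, with "score" (0 to 1); they miss things now and then, are a little off and sometimes report something else, mostly with a low value. They report only what shows in the picture. A call takes as long as a camera call. They do not tell look-alikes from the thing itself.
- spotter.cut_out(name, camera): "mask" (420x560 bool, what is visible of it) and "rect" ([left, top, width, height] in pixels, round what is visible of it).
The state is a dict: "time_s": time; "joint_positions": joint angles; "qvel": joint speeds; "tau": joint torques, N m; "position": TCP position; "tcp_rot": TCP orientation; "force": force on the tool from outside, world axes, zero at the start; "moment": the same for the moment, N m; "opening": opening from 0.0 (shut) to 1.0 (fully open).
Only numpy, scipy, OpenCV 4.12 (cv2) and the standard library are available. Lean on these libraries where they do the work, as an engineer would, in place of code of your own. Each camera call takes 0.05 s, during which the arm holds its last target.

## Working session

There is one attempt and no reset: what is moved stays moved. The work goes in short steps, Python scripts to look and compute and a tool call to move; the robot and the scene stay as the last step left them, time stands still between calls to the robot, and variables do not carry over. Pictures are saved under pics/ and viewed, and the job is handed in when it is done.

Besides the shell and the picture viewer there is one more tool, called after "Emit:" in YAML: its name, and indented under it one key for each argument. apply_moves: Moves the arm, as the interface text tells. Its arguments: {"type":"object","properties":{"steps":{"type":"array"},"grip":{"type":"number"}},"required":["steps"]}

```bash
ls; mkdir -p pics
python3 - <<'E'
from rig import read_state, imaging
import cv2
for n in("scene","top"):
    im=imaging.capture(n); cv2.imwrite(f"pics/{n}0.png",im[:,:,::-1]); print(n,imaging.camera_params(n))
print(read_state())
E
```

```text
pics
scene {'fov_y': 50.535276848922564, 'cx': 271.03892742607536, 'cy': 209.82121436433277, 'R': array([[ 0.53285833,  0.84616391, -0.00828415],
       [ 0.67938028, -0.43362438, -0.59195635],
       [-0.50448432,  0.30980079, -0.80592745]]), 't': array([-0.17801374, -0.31703632,  1.5793303 ])}
top {'fov_y': 53.827578999250626, 'cx': 278.84055125651713, 'cy': 210.3204494824687, 'R': array([[ 0.019092  , -0.99972837,  0.01336746],
       [-0.99023524, -0.02075395, -0.13785298],
       [ 0.13809296, -0.01060504, -0.99036249]]), 't': array([-0.09365206,  0.49820019,  1.37046114])}
{'time_s': 0.1, 'joint_positions': array([-7.40571909e+01,  3.02751454e+01,  8.21489186e+01,  7.63300894e-04,
        6.76877688e+01, -1.02263158e+01]), 'qvel': array([-0.0629586 , -0.16846526, -0.03889048, -0.06435904, -0.03832478,
       -0.02304061]), 'tau': array([ 2.53448854e-05, -4.40988028e+01, -1.77150500e+01,  6.34493446e-02,
        5.33559930e-02, -4.13491159e-05]), 'position': array([ 0.27550124, -0.56029589,  0.22965401]), 'tcp_rot': array([[ 4.41017228e-01, -5.24279098e-04,  8.97498484e-01],
       [-8.97496587e-01,  1.88016009e-03,  4.41017394e-01],
       [-1.91865703e-03, -9.99998095e-01,  3.58644291e-04]]), 'force': array([ 0.34514713,  0.1497826 , -0.53262726]), 'moment': array([ 0.01551261,  0.02115625, -0.05542899]), 'opening': 1.0011323709998396}
```

View pics/scene0.png

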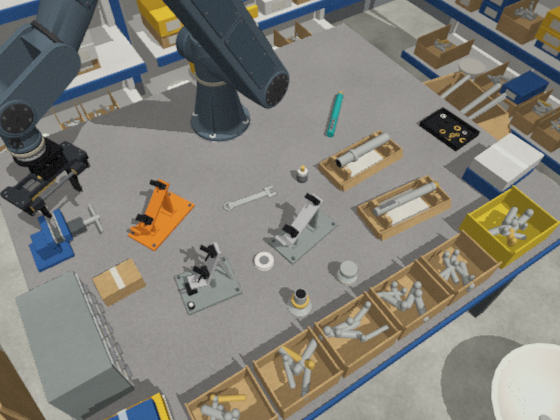

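View pics/top0.png

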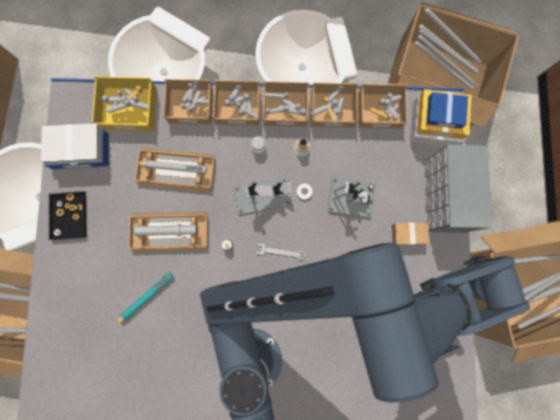

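```bash
cat > h.py <<'E'
import numpy as np, cv2
from rig import read_state, imaging, job, spotter
P={n:imaging.camera_params(n) for n in("scene","top")}
def K(n):
    p=P[n]; f=210/np.tan(np.radians(p["fov_y"]/2)); return f,p["cx"],p["cy"]
def proj(n,X):
    f,cx,cy=K(n); X=np.atleast_2d(X); c=X@P[n]["R"].T+P[n]["t"]; return np.c_[f*c[:,0]/c[:,2]+cx,f*c[:,1]/c[:,2]+cy]
def ray(n,u):
    f,cx,cy=K(n); d=np.array([(u[0]-cx)/f,(u[1]-cy)/f,1.]); R=P[n]["R"]; return -R.T@P[n]["t"], R.T@d
def atz(n,u,z):
    o,d=ray(n,u); return o+d*(z-o[2])/d[2]
def tri(us,ut):
    A=[];b=[]
    for n,u in(("scene",us),("top",ut)):
        o,d=ray(n,u); d/=np.linalg.norm(d); M=np.eye(3)-np.outer(d,d); A.append(M); b.append(M@o)
    X=np.linalg.lstsq(np.vstack(A),np.hstack(b),rcond=None)[0]; return X,proj("scene",X)[0]-us,proj("top",X)[0]-ut
def crop(im,x0,y0,w,h,s,fn):
    c=cv2.resize(im[y0:y0+h,x0:x0+w,::-1],None,fx=s,fy=s,interpolation=cv2.INTER_CUBIC); cv2.imwrite(fn,c)
E
python3 - <<'E'
from h import *
im=imaging.capture("scene"); crop(im,315,120,145,125,5,"pics/c1.png"); crop(im,160,180,185,135,4,"pics/c2.png")
crop(im,120,170,80,85,6,"pics/c2b.png")
np.save("s0.npy",im)
t=imaging.capture("top"); np.save("t0.npy",t); crop(t,120,140,100,115,5,"pics/c3.png"); crop(t,225,165,160,60,5,"pics/c4.png")
for c,n in [("scene","shower_centre"),("top","shower_centre"),("scene","carton_a"),("top","carton_a"),("scene","rest_base"),("top","rest_base"),("scene","nest_base"),("top","nest_base"),("scene","tail_pipe"),("top","tail_pipe")]:
    for r in spotter.cut_out(n,c)[:4]: print(c,n,round(r["score"],2),r["rect"])
E
```

```text
scene shower_centre 0.91 [327.3, 89.9, 15.7, 47.0]
scene shower_centre 0.68 [375.5, 184.4, 62.6, 29.4]
scene shower_centre 0.52 [221.3, 185.7, 56.8, 25.3]
top shower_centre 0.89 [119.2, 272.7, 53.2, 47.7]
top shower_centre 0.69 [139.4, 158.8, 68.6, 14.7]
scene carton_a 0.8 [359.3, 174.0, 88.3, 68.2]
scene carton_a 0.52 [374.2, 180.0, 65.2, 37.9]
scene carton_a 0.44 [338.8, 133.3, 50.3, 30.5]
top carton_a 0.82 [130.8, 147.0, 82.5, 44.2]
scene rest_base 0.9 [270.9, 190.1, 63.2, 73.7]
scene rest_base 0.68 [127.0, 181.3, 63.1, 70.2]
top rest_base 0.78 [233.8, 177.9, 59.8, 37.2]
scene nest_base 0.71 [253.8, 252.5, 19.5, 18.1]
scene nest_base 0.6 [296.6, 165.6, 10.9, 19.5]
scene nest_base 0.58 [177.4, 243.3, 63.4, 70.3]
top nest_base 0.88 [330.1, 182.6, 46.3, 34.8]
scene tail_pipe 0.97 [338.5, 134.4, 50.2, 31.8]
top tail_pipe 0.73 [133.9, 221.8, 62.2, 16.0]
top tail_pipe 0.34 [345.2, 181.4, 20.4, 25.1]
```

```bash
sleep 0
```

```text
(no output)
```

View pics/c1.png

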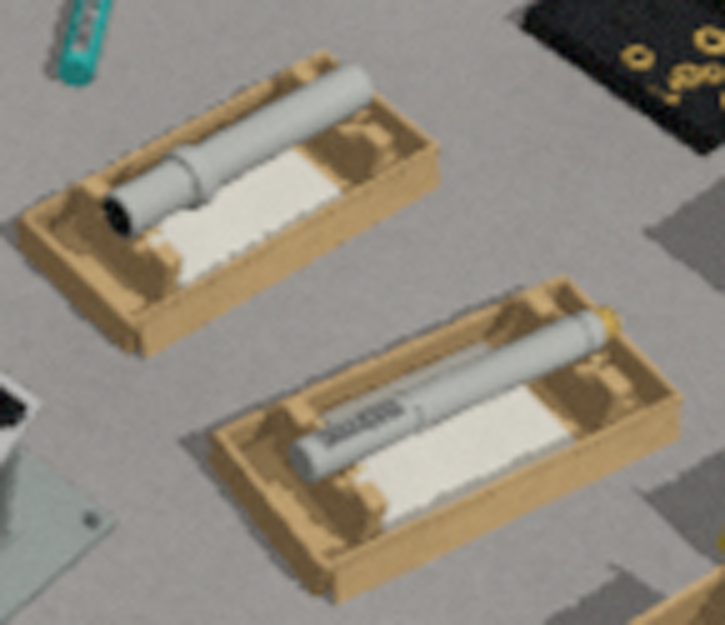

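View pics/c2.png

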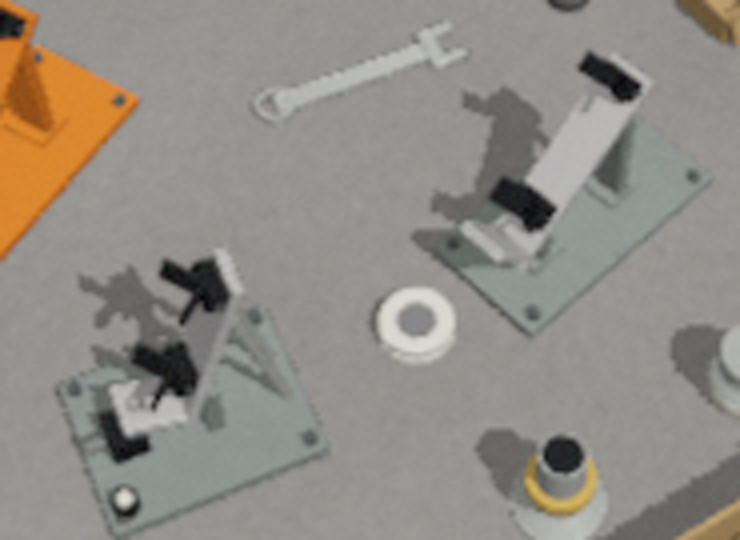

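View pics/c3.png

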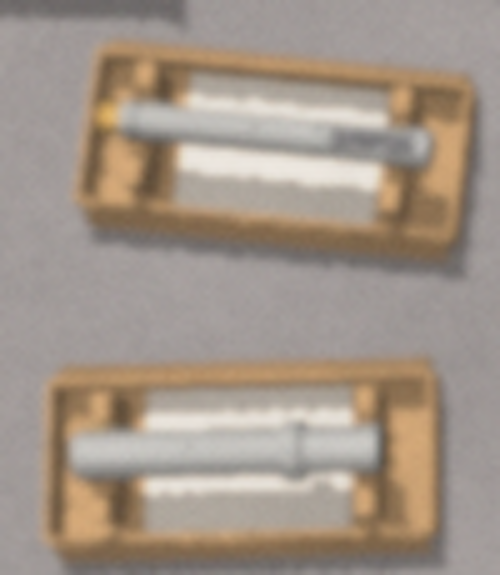

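View pics/c4.png

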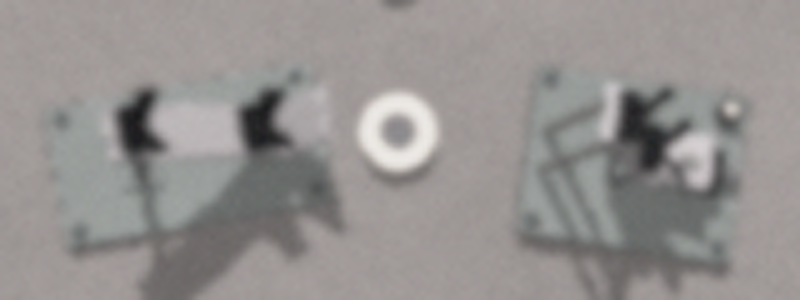

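Run:
```python
from h import *
s=np.load("s0.npy");t=np.load("t0.npy")
def cg(im,x0,y0,w,h,k,fn,st=10):
    c=cv2.resize(np.ascontiguousarray(im[y0:y0+h,x0:x0+w,::-1]),None,fx=k,fy=k,interpolation=cv2.INTER_CUBIC)
    for x in range((x0//st+1)*st,x0+w,st):
        cv2.putText(c,str(x),((x-x0)*k,8),0,.33,(0,0,255),1); 
        for y in range((y0//st+1)*st,y0+h,st):
            cv2.circle(c,(int((x-x0+.5)*k),int((y-y0+.5)*k)),1,(0,0,255),-1)
    for y in range((y0//st+1)*st,y0+h,st): cv2.putText(c,str(y),(0,(y-y0)*k),0,.33,(0,0,255),1)
    cv2.imwrite(fn,c)
cg(s,265,185,80,80,7,"pics/g1.png"); cg(s,170,235,75,80,7,"pics/g2.png")
cg(t,230,172,70,50,10,"pics/g3.png"); cg(t,322,172,60,50,10,"pics/g4.png")
```

```text
(no output)
```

View pics/g1.png

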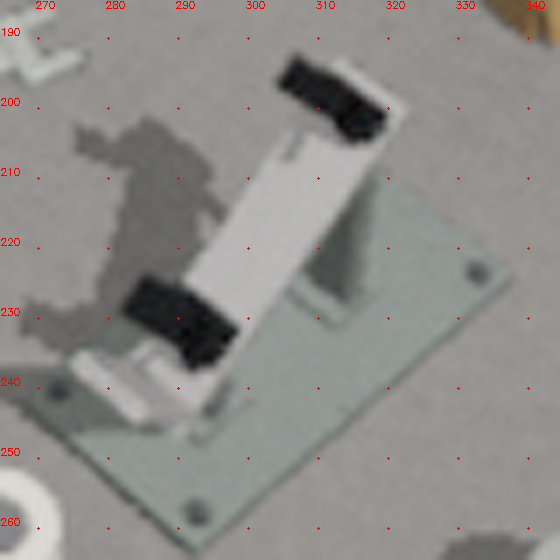

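View pics/g2.png

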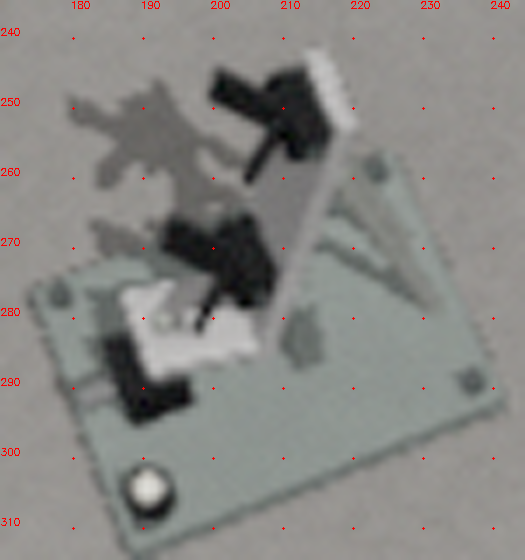

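View pics/g3.png

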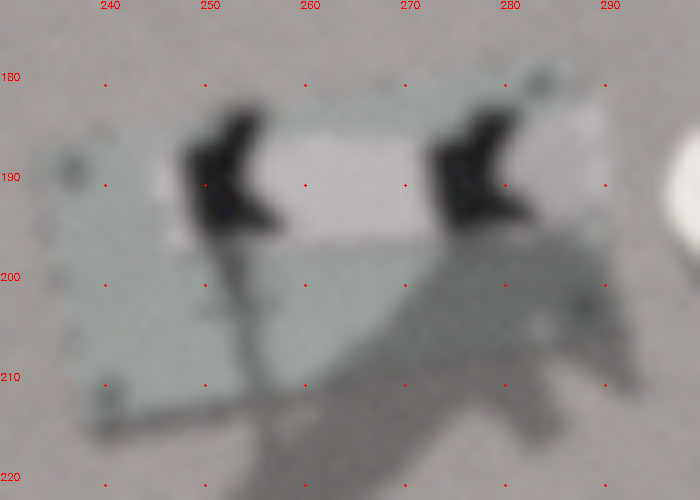

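View pics/g4.png

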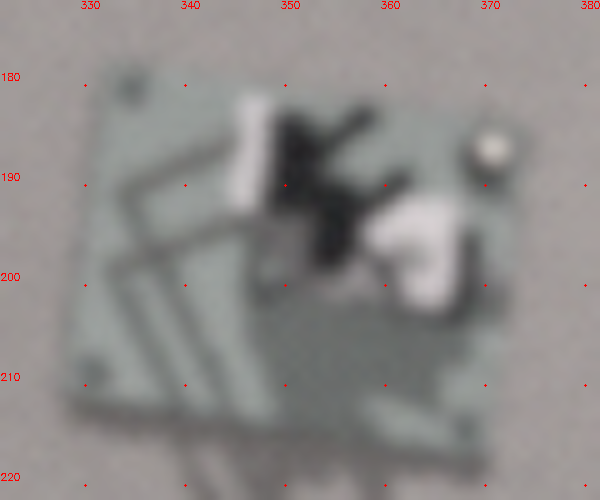

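```bash
cat > fit.py <<'E'
from h import *
from scipy.optimize import minimize
s=np.load("s0.npy");t=np.load("t0.npy"); IM={"scene":s,"top":t}
k=6
def frame(yaw,el):
    h=np.array([np.cos(yaw),np.sin(yaw),0]); up=np.array([0,0,1.])
    y=h*np.cos(el)+up*np.sin(el); z=-h*np.sin(el)+up*np.cos(el); x=np.cross(y,z); return np.c_[x,y,z]
def run(name,el,hz,blocks,win,p0):
    data={}
    for n,(x0,y0,w,h) in win.items():
        c=cv2.resize(np.ascontiguousarray(IM[n][y0:y0+h,x0:x0+w]),None,fx=k,fy=k,interpolation=cv2.INTER_CUBIC)
        data[n]=((c.max(2)<62)).astype(np.uint8)
    def render(p):
        x,y,yaw,b=p; F=frame(yaw,el); o=np.array([x,y,hz]); out={}
        for n,(x0,y0,w,h) in win.items():
            m=np.zeros((h*k,w*k),np.uint8)
            for s0,s1 in blocks:
                for sg in(1,-1):
                    poly=[(0,-.0184),(sg*.0184,0),(sg*.021,0),(sg*.021,-b),(0,-b)]
                    X=np.array([o+F@np.array([a,ss,c]) for a,c in poly for ss in(s0,s1)])
                    q=((proj(n,X)+.5-[x0,y0])*k)
                    cv2.fillConvexPoly(m,cv2.convexHull(np.round(q).astype(np.int32)),1)
            out[n]=m
        return out
    def cost(p):
        r=render(p); c=0
        for n in win:
            a,b=r[n],data[n]; c+=1-(a&b).sum()/max(1,(a|b).sum())
        return c
    best=None
    for dy in (-.1,0,.1):
      q=np.array(p0)+[0,0,dy,0]
      for _ in range(3):
        sim=np.vstack([q]+[q+np.eye(4)[i]*[.01,.01,.15,.006][i] for i in range(4)])
        res=minimize(cost,q,method="Nelder-Mead",options=dict(initial_simplex=sim,xatol=1e-5,fatol=1e-5,maxiter=400)); q=res.x
      if best is None or res.fun<best.fun: best=res
    p=best.x; r=render(p)
    print(name,"foot",p[:2].round(4),"yaw",np.degrees(p[2]).round(2),"b",p[3].round(4),"cost",round(best.fun,3))
    for n,(x0,y0,w,h) in win.items():
        c=cv2.resize(np.ascontiguousarray(IM[n][y0:y0+h,x0:x0+w,::-1]),None,fx=k,fy=k)
        cs,_=cv2.findContours(r[n],0,2); cv2.drawContours(c,cs,-1,(0,0,255),1)
        cs,_=cv2.findContours(data[n],0,2); cv2.drawContours(c,cs,-1,(0,255,0),1)
        F=frame(p[2],el); o=np.array([p[0],p[1],hz]); q=((proj(n,[o,o+F[:,1]*.224])+.5-[x0,y0])*k).astype(int)
        cv2.line(c,tuple(map(int,q[0])),tuple(map(int,q[1])),(255,0,0),1)
        cv2.imwrite(f"pics/f_{name}_{n}.png",c)
    return p
print(atz("top",(287,189),.066),atz("top",(363,196),.055))
a=atz("top",(287,189),.066);b=atz("top",(362,195),.055)
run("rest",np.radians(40),.066,[(.018,.038),(.126,.141)],{"scene":(265,185,80,80),"top":(230,172,62,50)},[a[0],a[1],np.pi/2,.03])
run("nest",np.radians(70),.055,[(.022,.042),(.112,.127)],{"scene":(188,235,55,46),"top":(338,172,27,35)},[b[0],b[1],np.pi/2,.03])
# carton shower
for u in((139.4,162.6),(206,169.2)): print(atz("top",u,.055))
for u in((376,212.6),(437.6,184)): print(atz("scene",u,.055))
E
python3 fit.py; python3 -c "
import cv2,numpy as np
a=[cv2.imread(f'pics/f_{x}.png') for x in('rest_scene','nest_scene')]
b=[cv2.imread(f'pics/f_{x}.png') for x in('rest_top','nest_top')]
def hs(l):
  H=max(i.shape[0] for i in l); return np.hstack([cv2.copyMakeBorder(i,0,H-i.shape[0],0,5,0) for i in l])
for n,l in (('fs',a),('ft',b)): i=hs(l); cv2.imwrite(f'pics/{n}.png',cv2.resize(i,None,fx=min(1,800/i.shape[1]),fy=min(1,800/i.shape[1])))
"
```

```text
[ 0.56828469 -0.10926195  0.066     ] [ 0.55194246 -0.36649807  0.055     ]
rest foot [ 0.5705 -0.1076] yaw 103.1 b 0.0113 cost 0.831
nest foot [ 0.5643 -0.3561] yaw 109.09 b 0.0056 cost 0.928
[0.65052173 0.3920671  0.055     ]
[0.63267018 0.16599634 0.055     ]
[0.63227199 0.16614079 0.055     ]
[0.64963174 0.38932277 0.055     ]
```

View pics/fs.png

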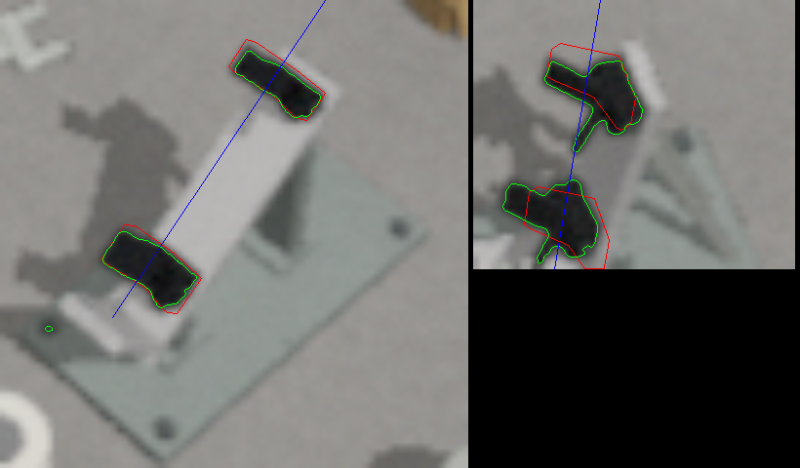

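View pics/ft.png

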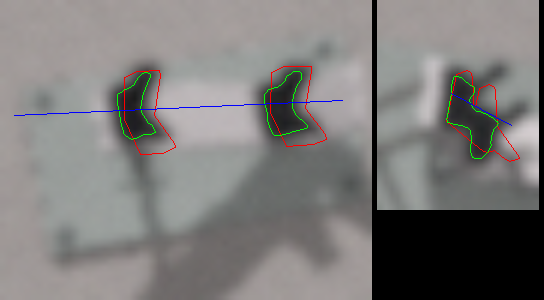

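```bash
sed -e 's/<62/<80/' -e 's/poly=\[.*$/poly=[(0,-.0184),(sg*.0184,0),(sg*(.0184+.7*b),-.7*b),(0,-.0184-1.4*b)]/' -e 's/,.03\]/,.006]/' fit.py > fit2.py
python3 fit2.py
cat > mon.py <<'E'
import cv2,numpy as np
a=[cv2.imread(f'pics/f_{x}.png') for x in('rest_scene','nest_scene')]
b=[cv2.imread(f'pics/f_{x}.png') for x in('rest_top','nest_top')]
def hs(l):
  H=max(i.shape[0] for i in l); return np.hstack([cv2.copyMakeBorder(i,0,H-i.shape[0],0,5,0) for i in l])
for n,l in (('fs2',a),('ft2',b)): i=hs(l); cv2.imwrite(f'pics/{n}.png',cv2.resize(i,None,fx=min(1,800/i.shape[1]),fy=min(1,800/i.shape[1])))
E
python3 mon.py
python3 - <<'E'
from h import *
print("rest plate")
for z in(.0,.01):
  for n,u in(("top",(239,215)),("top",(293,210)),("scene",(291,262.5)),("scene",(336,225)),("scene",(267,242))): print(n,u,z,atz(n,u,z).round(4))
print("nest plate")
for z in(.0,.01):
  for n,u in(("top",(328.5,213)),("top",(370,219)),("top",(331.5,177.5)),("top",(374.5,182)),("scene",(173.5,277)),("scene",(189,314)),("scene",(241.5,291)),("scene",(225,255.5))): print(n,u,z,atz(n,u,z).round(4))
E
```

```text
[ 0.56828469 -0.10926195  0.066     ] [ 0.55194246 -0.36649807  0.055     ]
rest foot [ 0.5697 -0.1087] yaw 101.66 b 0.006 cost 0.665
nest foot [ 0.5569 -0.3666] yaw 95.43 b 0.0108 cost 0.953
[0.65052173 0.3920671  0.055     ]
[0.63267018 0.16599634 0.055     ]
[0.63227199 0.16614079 0.055     ]
[0.64963174 0.38932277 0.055     ]
rest plate
top (239, 215) 0.0 [0.4856 0.054  0.    ]
top (293, 210) 0.0 [ 0.507  -0.1334  0.    ]
scene (291, 262.5) 0.0 [ 0.6122 -0.1096  0.    ]
scene (336, 225) 0.0 [0.5785 0.0721 0.    ]
scene (267, 242) 0.0 [ 0.5194 -0.1304  0.    ]
top (239, 215) 0.01 [0.4843 0.0532 0.01  ]
top (293, 210) 0.01 [ 0.5056 -0.1329  0.01  ]
scene (291, 262.5) 0.01 [ 0.6168 -0.113   0.01  ]
scene (336, 225) 0.01 [0.5833 0.0671 0.01  ]
scene (267, 242) 0.01 [ 0.5248 -0.1336  0.01  ]
nest plate
top (328.5, 213) 0.0 [ 0.4991 -0.2573  0.    ]
top (370, 219) 0.0 [ 0.481  -0.4021  0.    ]
top (331.5, 177.5) 0.0 [ 0.6257 -0.2676  0.    ]
top (374.5, 182) 0.0 [ 0.6128 -0.4196  0.    ]
scene (173.5, 277) 0.0 [ 0.4779 -0.4048  0.    ]
scene (189, 314) 0.0 [ 0.5972 -0.4161  0.    ]
scene (241.5, 291) 0.0 [ 0.6135 -0.2691  0.    ]
scene (225, 255.5) 0.0 [ 0.4939 -0.2537  0.    ]
top (328.5, 213) 0.01 [ 0.4977 -0.256   0.01  ]
top (370, 219) 0.01 [ 0.4798 -0.3998  0.01  ]
top (331.5, 177.5) 0.01 [ 0.6234 -0.2662  0.01  ]
top (374.5, 182) 0.01 [ 0.6107 -0.4171  0.01  ]
scene (173.5, 277) 0.01 [ 0.4837 -0.4054  0.01  ]
scene (189, 314) 0.01 [ 0.6019 -0.4166  0.01  ]
scene (241.5, 291) 0.01 [ 0.6181 -0.271   0.01  ]
scene (225, 255.5) 0.01 [ 0.4995 -0.2557  0.01  ]
```

View pics/fs2.png

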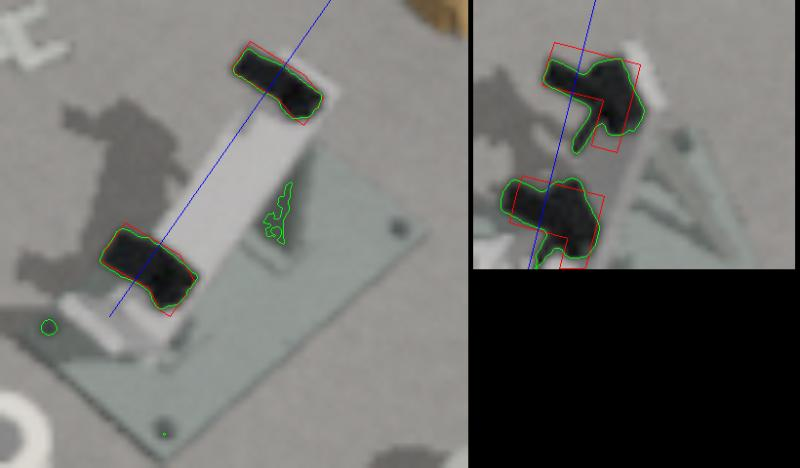

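View pics/ft2.png

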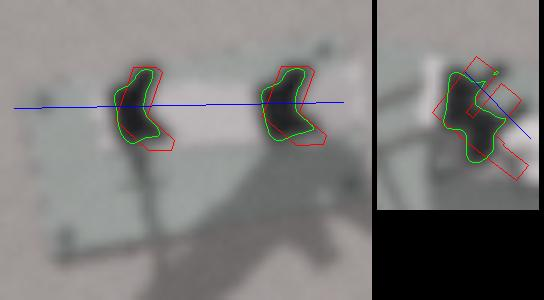

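Run:
```python
from h import *
from scipy.optimize import least_squares
def fit(obs,W,L,p0):
    def f(p):
        x,y,yaw,z=p; h=np.array([np.cos(yaw),np.sin(yaw),0]); r=np.array([np.sin(yaw),-np.cos(yaw),0]); out=[]
        for n,a,b,u in obs: out.append(proj(n,np.array([x,y,z])+r*a*W/2+h*b*L/2)[0]-u)
        return np.hstack(out+[[(z-.006)*200]])
    r=least_squares(f,p0); x=r.x; print(x[:2].round(4),np.degrees(x[2]).round(2),x[3].round(4)); print(f(x).round(1))
fit([("top",-1,1,(239,215)),("top",-1,-1,(293,210)),("scene",1,-1,(291,262.5)),("scene",1,1,(337,225))],.1,.19,[.55,-.03,1.7,.006])
fit([("top",-1,1,(328.5,213)),("top",-1,-1,(370,219)),("top",1,1,(331.5,177.5)),("top",1,-1,(374.5,182)),("scene",-1,-1,(173.5,277)),("scene",1,-1,(189,314)),("scene",1,1,(241.5,291)),("scene",-1,1,(225,255.5))],.12,.15,[.55,-.35,1.5,.006])
```

```text
[ 0.5473 -0.029 ] 99.26 0.004
[-0.9  0.7 -0.7 -1.9 -1.5  0.1 -0.1 -0.2 -0.4]
[ 0.5515 -0.3363] 83.84 0.0097
[-0.2 -0.6  1.3 -1.1  0.5  1.2  0.1  2.1  0.4 -0.1  0.   0.6  1.1 -0.2
  0.2  0.1  0.7]
```

Run:
```python
from h import *
s=np.load("s0.npy");t=np.load("t0.npy")
imaging.capture("scene");imaging.capture("top")
for nm,z in(("tape_roll",.007),("grease_jar",.026),("basin_waste",.035),("cartridge",.029),("small_box",.025)):
  for c in("scene","top"):
    for r in spotter.cut_out(nm,c)[:2]:
      m=r["mask"]; v,u=np.nonzero(m); print(nm,c,round(r["score"],2),len(u),(u.mean().round(1),v.mean().round(1)),atz(c,(u.mean(),v.mean()),z).round(4))
print(read_state()["time_s"])
def cg(im,x0,y0,w,h,k,fn):
    cv2.imwrite(fn,cv2.resize(np.ascontiguousarray(im[y0:y0+h,x0:x0+w,::-1]),None,fx=k,fy=k,interpolation=cv2.INTER_NEAREST))
```

```text
tape_roll scene 0.51 283 (np.float64(264.0), np.float64(260.7)) [ 0.5704 -0.1719  0.007 ]
tape_roll top 0.63 179 (np.float64(303.9), np.float64(191.3)) [ 0.5729 -0.1702  0.007 ]
grease_jar scene 0.81 385 (np.float64(347.6), np.float64(272.9)) [ 0.7316 -0.0086  0.026 ]
grease_jar top 0.58 215 (np.float64(257.7), np.float64(144.8)) [ 0.731  -0.0053  0.026 ]
grease_jar top 0.41 496 (np.float64(173.0), np.float64(166.6)) [0.6463 0.2851 0.026 ]
basin_waste scene 0.76 508 (np.float64(299.8), np.float64(302.5)) [ 0.7366 -0.1669  0.035 ]
basin_waste top 0.54 220 (np.float64(301.5), np.float64(147.0)) [ 0.7236 -0.1582  0.035 ]
basin_waste top 0.48 201 (np.float64(303.7), np.float64(191.0)) [ 0.5685 -0.1673  0.035 ]
cartridge scene 0.47 168 (np.float64(301.7), np.float64(174.3)) [0.3818 0.0833 0.029 ]
small_box scene 0.85 1464 (np.float64(119.1), np.float64(282.2)) [ 0.4291 -0.5345  0.025 ]
small_box top 0.96 806 (np.float64(409.2), np.float64(233.2)) [ 0.4319 -0.53    0.025 ]
1.3
```

```bash
cat > fit3.py <<'E'
from h import *
from scipy.optimize import minimize
IM={"scene":np.load("s0.npy"),"top":np.load("t0.npy")}; k=6
def frame(yaw,el):
    h=np.array([np.cos(yaw),np.sin(yaw),0]); up=np.array([0,0,1.])
    y=h*np.cos(el)+up*np.sin(el); z=-h*np.sin(el)+up*np.cos(el); return np.c_[np.cross(y,z),y,z]
def run(name,el,hz,blocks,win,p0,yaw0):
    data={}
    for n,(x0,y0,w,h) in win.items():
        c=cv2.resize(np.ascontiguousarray(IM[n][y0:y0+h,x0:x0+w]),None,fx=k,fy=k,interpolation=cv2.INTER_CUBIC)
        data[n]=(c.max(2)<85).astype(np.uint8)
    def render(p):
        x,y,yaw,b,du,dv,L,bk=p; F=frame(yaw,el); o=np.array([x,y,hz]); out={}
        for n,(x0,y0,w,h) in win.items():
            m=np.zeros((h*k,w*k),np.uint8); sh=np.array([du,dv])*(1 if n=="top" else -1)
            for s0,s1 in blocks:
                for sg in(1,-1):
                    for poly in([(0,-.0184),(sg*L,L-.0184),(sg*(L+.7*b),L-.0184-.7*b),(0,-.0184-1.4*b)],[(0,-.0184-b),(sg*.01,-.0184-b+.006),(sg*.01,-.0184-b-bk),(0,-.0184-b-bk)]):
                        X=np.array([o+F@np.array([a,ss,c]) for a,c in poly for ss in(s0,s1)])
                        q=((proj(n,X)+.5+sh-[x0,y0])*k)
                        cv2.fillConvexPoly(m,cv2.convexHull(np.round(q).astype(np.int32)),1)
            out[n]=m
        return out
    def cost(p):
        r=render(p); c=0
        for n in win:
            a,b=r[n],data[n]; c+=1-(a&b).sum()/max(1,(a|b).sum())
        return c+.05*(p[4]**2+p[5]**2)/.25+.1*((p[2]-yaw0)/.1)**2+.1*((p[6]-.0175)/.003)**2
    sc=np.array([.006,.006,.08,.002,.5,.5,.002,.004]); best=None
    for st in range(3):
      q=np.array(list(p0)+[yaw0+(st-1)*.05,.004,0,0,.0175,.006])
      for _ in range(4):
        sim=np.vstack([q]+[q+np.eye(8)[i]*sc for i in range(8)])
        res=minimize(cost,q,method="Nelder-Mead",options=dict(initial_simplex=sim,xatol=1e-5,fatol=1e-5,maxiter=500)); q=res.x
      if best is None or res.fun<best.fun: best=res
    p=best.x; r=render(p)
    print(name,"foot",p[:2].round(4),"yaw",np.degrees(p[2]).round(2),p[3:].round(4),"cost",round(best.fun,3))
    for n,(x0,y0,w,h) in win.items():
        c=cv2.resize(np.ascontiguousarray(IM[n][y0:y0+h,x0:x0+w,::-1]),None,fx=k,fy=k)
        for d,col in((r[n],(0,0,255)),(data[n],(0,255,0))):
            cs,_=cv2.findContours(d,0,2); cv2.drawContours(c,cs,-1,col,1)
        F=frame(p[2],el); o=np.array([p[0],p[1],hz]); q=((proj(n,[o,o+F[:,1]*.224])+.5-[x0,y0])*k).astype(int)
        cv2.line(c,tuple(map(int,q[0])),tuple(map(int,q[1])),(255,0,0),1)
        cv2.imwrite(f"pics/f_{name}_{n}.png",c)
run("rest",np.radians(40),.066,[(.018,.038),(.126,.141)],{"scene":(265,185,60,60),"top":(240,172,52,30)},[.565,-.109],np.radians(99.3))
run("nest",np.radians(70),.055,[(.022,.042),(.112,.127)],{"scene":(188,235,40,49),"top":(345,172,22,28)},[.55,-.366],np.radians(83.8))
E
python3 fit3.py; python3 mon.py
```

```text
rest foot [ 0.5687 -0.1098] yaw 100.75 [ 0.0053 -0.0612 -0.1024  0.0177  0.0027] cost 0.639
nest foot [ 0.5484 -0.3703] yaw 83.0 [ 0.0026  0.0331 -0.0536  0.0178  0.0104] cost 0.645
```

View pics/fs2.png

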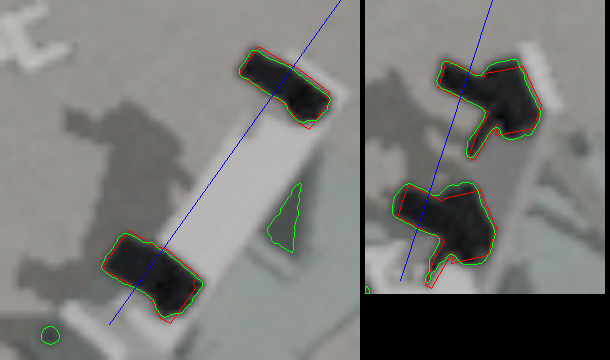

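View pics/ft2.png

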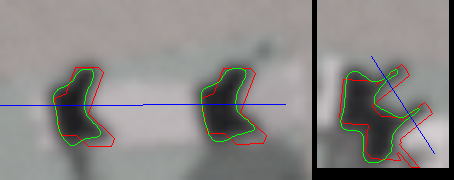

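Emit:
apply_moves:
  steps:
    - {"x": 10, "y": 25, "z": 20, "spin": 0.09}
    - {"x": 15, "y": 38, "z": 20, "spin": 0.09}
    - {"x": 15, "y": 38, "z": 10, "spin": 0.09}
    - {"x": 15, "y": 38, "z": 0, "spin": 0.09}
    - {"x": 15, "y": 38, "z": 0, "spin": 0.09}
    - {"x": 15, "y": 38, "z": 0, "spin": 0.09}
    - {"x": 15, "y": 38, "z": 0, "spin": 0.09}
    - {"x": 15, "y": 38, "z": 0, "spin": 0.09}
    - {"x": 15, "y": 38, "z": 0, "spin": 0.09}
    - {"x": 15, "y": 38, "z": 0, "spin": 0.09}
    - {"x": 15, "y": 38, "z": 0, "spin": 0.09}
    - {"x": 15, "y": 38, "z": 0, "spin": 0.05}
  grip: 70

```text
time_s: 2.5
position: [0.4534, -0.1081, 0.2837]
tcp_rot: [[0.999, 0.01, 0.042], [-0.042, -0.005, 0.999], [0.011, -1.0, -0.005]]
force: [0.8, 0.1, -0.2]
opening: 0.807
```

Emit:
apply_moves:
  steps:
    - {"x": 16, "y": 38, "z": 0, "spin": -0.035}
    - {"x": 16, "y": 38, "z": 0}
    - {"x": 16, "y": 38, "z": 0}
    - {"x": 16, "y": 38, "z": 0}
    - {"x": 16, "y": 38, "z": 0}
    - {"x": 16, "y": 38, "z": 0}
    - {"x": 16, "y": 38, "z": 0}
    - {"x": 16, "y": 38, "z": 0}
    - {"x": 16, "y": 38, "z": -20}
    - {"x": 16, "y": 38, "z": -20}
    - {"x": 16, "y": 38, "z": -20}
    - {"x": 10, "y": 20, "z": -10}

```text
invalid input at $.steps[1]: expected keys x, y, z, spin
```

Emit:
apply_moves:
  steps:
    - {"x": 16, "y": 38, "z": 0, "spin": -0.035}
    - {"x": 16, "y": 38, "z": 0, "spin": 0}
    - {"x": 16, "y": 38, "z": 0, "spin": 0}
    - {"x": 16, "y": 38, "z": 0, "spin": 0}
    - {"x": 16, "y": 38, "z": 0, "spin": 0}
    - {"x": 16, "y": 38, "z": 0, "spin": 0}
    - {"x": 16, "y": 38, "z": 0, "spin": 0}
    - {"x": 16, "y": 38, "z": 0, "spin": 0}
    - {"x": 16, "y": 38, "z": -20, "spin": 0}
    - {"x": 16, "y": 38, "z": -20, "spin": 0}
    - {"x": 16, "y": 38, "z": -20, "spin": 0}
    - {"x": 10, "y": 20, "z": -10, "spin": 0}

```text
time_s: 3.7
position: [0.6467, 0.3532, 0.2158]
tcp_rot: [[0.997, 0.023, 0.074], [-0.074, -0.005, 0.997], [0.024, -1.0, -0.003]]
force: [0.4, -0.6, -1.3]
opening: 0.804
```

Emit:
apply_moves:
  steps:
    - {"x": 0, "y": -18, "z": -40, "spin": -0.005}
    - {"x": 0, "y": 0, "z": -40, "spin": 0}
    - {"x": 0, "y": 0, "z": -15, "spin": 0}
    - {"x": 0, "y": 0, "z": 0, "spin": 0}
    - {"x": 0, "y": 0, "z": 0, "spin": 0}

```text
time_s: 4.2
position: [0.6477, 0.3404, 0.1167]
tcp_rot: [[0.997, 0.026, 0.073], [-0.073, -0.003, 0.997], [0.026, -1.0, -0.001]]
force: [0.5, 0.2, 0.3]
opening: 0.803
```

Run:
```python
from h import *
s=imaging.capture("scene"); crop(s,330,120,120,110,6,"pics/a1.png")
st=read_state(); print(st["position"],st["tcp_rot"][:,0],st["joint_positions"].round(1))
```

```text
[0.64790537 0.34041564 0.11711325] [ 0.99699762 -0.07269716  0.02666224] [19.3 45.  71.2 -0.7 62.4 23.8]
```

View pics/a1.png

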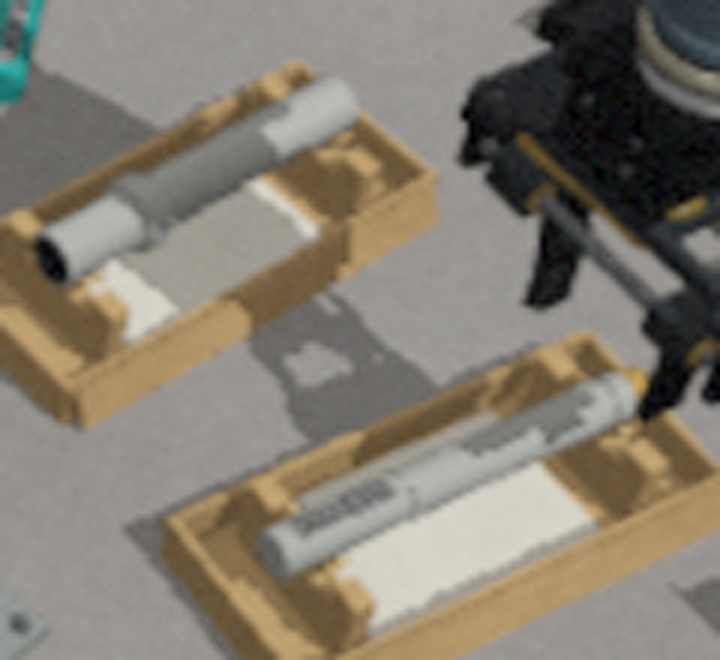

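Emit:
apply_moves:
  steps:
    - {"x": -2, "y": -5, "z": -25, "spin": -0.002}
    - {"x": 0, "y": 0, "z": -25, "spin": 0}
    - {"x": 0, "y": 0, "z": -12, "spin": 0}
    - {"x": 0, "y": 0, "z": -3, "spin": 0}
    - {"x": 0, "y": 0, "z": 0, "spin": 0}

```text
time_s: 4.75
position: [0.6539, 0.3376, 0.0634]
tcp_rot: [[0.996, 0.048, 0.075], [-0.075, 0.004, 0.997], [0.047, -0.999, 0.008]]
force: [-0.0, 0.1, 0.3]
opening: 0.805
```

Emit:
apply_moves:
  steps:
    - {"x": 0, "y": 0, "z": 0, "spin": 0}
    - {"x": 0, "y": 0, "z": 0, "spin": 0}
    - {"x": 0, "y": 0, "z": 0, "spin": 0}

```text
time_s: 5.05
position: [0.6562, 0.3385, 0.0675]
tcp_rot: [[0.996, 0.054, 0.075], [-0.075, 0.006, 0.997], [0.053, -0.999, 0.01]]
force: [-0.3, -0.9, 0.5]
opening: 0.807
```

Run:
```python
from h import *
st=read_state(); print(st)
```

```text
{'time_s': 5.05, 'joint_positions': array([18.91071971, 48.30728744, 72.93813246, -0.79059218, 55.73085531,
       23.6550126 ]), 'qvel': array([-0.03618677, -0.56598526, -0.40296599, -0.0489131 ,  0.1562297 ,
        0.0572257 ]), 'tau': array([-1.60699908e-02, -5.44291055e+01, -1.54923874e+01,  3.65366181e-02,
       -1.84381013e-01,  4.37304450e-03]), 'position': array([0.6561742 , 0.3385435 , 0.06754485]), 'tcp_rot': array([[ 0.99574105,  0.05363645,  0.07498601],
       [-0.07543121,  0.00632181,  0.99713097],
       [ 0.05300851, -0.99854052,  0.01034074]]), 'force': array([-0.33081459, -0.88728567,  0.45669129]), 'moment': array([-0.03378331, -0.06212081, -0.03665053]), 'opening': 0.8066297270491799}
```

Emit:
apply_moves:
  steps:
    - {"x": 0, "y": 0, "z": 0, "spin": 0}

```text
time_s: 5.15
position: [0.6566, 0.3387, 0.0683]
tcp_rot: [[0.996, 0.055, 0.075], [-0.075, 0.007, 0.997], [0.054, -0.998, 0.011]]
force: [0.0, -0.4, -0.1]
opening: 0.8
```

Emit:
apply_moves:
  steps:
    - {"x": 0, "y": 0, "z": 0, "spin": 0}

```text
time_s: 5.25
position: [0.6568, 0.3388, 0.0687]
tcp_rot: [[0.996, 0.055, 0.075], [-0.075, 0.007, 0.997], [0.055, -0.998, 0.011]]
force: [0.5, -0.2, -0.5]
opening: 0.804
```

Emit:
apply_moves:
  steps:
    - {"x": -10, "y": 0, "z": 0, "spin": 0}

```text
time_s: 5.35
position: [0.648, 0.3388, 0.0691]
tcp_rot: [[0.995, 0.058, 0.076], [-0.076, 0.008, 0.997], [0.057, -0.998, 0.012]]
force: [0.1, -0.8, -0.2]
opening: 0.806
```

Emit:
apply_moves:
  steps:
    - {"x": -1, "y": -2, "z": -8, "spin": 0}
    - {"x": 0, "y": -1, "z": -8, "spin": 0}
    - {"x": 0, "y": 0, "z": -5, "spin": 0}
    - {"x": 0, "y": 0, "z": -1, "spin": 0}

```text
time_s: 5.75
position: [0.6437, 0.3354, 0.0444]
tcp_rot: [[0.996, 0.054, 0.075], [-0.075, 0.006, 0.997], [0.053, -0.999, 0.01]]
force: [0.2, 0.6, -0.2]
opening: 0.805
```

Emit:
apply_moves:
  steps:
    - {"x": 2, "y": 0, "z": 3, "spin": 0}
    - {"x": 0, "y": 0, "z": 0, "spin": 0}
  grip: 36

```text
time_s: 5.95
position: [0.6458, 0.3352, 0.0466]
tcp_rot: [[0.996, 0.053, 0.075], [-0.075, 0.006, 0.997], [0.052, -0.999, 0.01]]
force: [0.4, 0.4, -0.4]
opening: 0.701
```

Run:
```python
from h import *
s=imaging.capture("scene"); crop(s,350,130,100,100,6,"pics/a2.png")
t=imaging.capture("top"); crop(t,120,130,100,80,6,"pics/a3.png")
st=read_state(); print(st["position"],st["opening"])
```

```text
[0.64523873 0.33511418 0.04638848] 0.6161885680033107
```

View pics/a2.png

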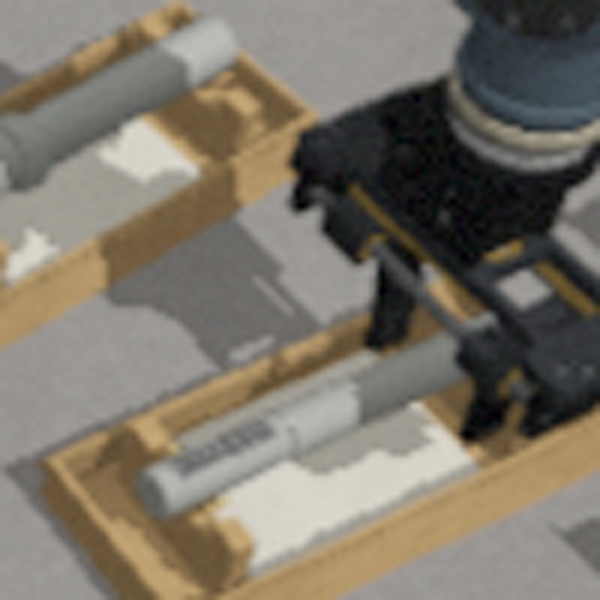

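Emit:
apply_moves:
  steps:
    - {"x": 0, "y": 0, "z": 0, "spin": 0}
    - {"x": 0, "y": 0, "z": 0, "spin": 0}
    - {"x": 0, "y": 0, "z": 0, "spin": 0}
    - {"x": 0, "y": 0, "z": 0, "spin": 0}
    - {"x": 0, "y": 0, "z": 0, "spin": 0}
    - {"x": 0, "y": 0, "z": 0, "spin": 0}
  grip: 15

```text
time_s: 6.65
position: [0.6443, 0.3354, 0.0471]
tcp_rot: [[0.996, 0.051, 0.075], [-0.075, 0.006, 0.997], [0.05, -0.999, 0.01]]
force: [-1.2, -0.2, 0.1]
opening: 0.291
```

Emit:
apply_moves:
  steps:
    - {"x": 0, "y": 0, "z": 5, "spin": 0}
    - {"x": 0, "y": 0, "z": 15, "spin": 0}
    - {"x": 0, "y": 0, "z": 25, "spin": 0}
    - {"x": 0, "y": 0, "z": 30, "spin": 0}
    - {"x": 0, "y": 0, "z": 30, "spin": 0}
    - {"x": 0, "y": 0, "z": 30, "spin": 0}
    - {"x": 0, "y": 0, "z": 20, "spin": 0}
    - {"x": 0, "y": 0, "z": 5, "spin": 0}

```text
time_s: 7.45
position: [0.644, 0.3346, 0.217]
tcp_rot: [[0.996, 0.053, 0.075], [-0.076, 0.006, 0.997], [0.052, -0.999, 0.01]]
force: [0.1, -0.4, -1.3]
opening: 0.288
```

Run:
```python
from h import *
s=imaging.capture("scene"); crop(s,330,80,140,150,4,"pics/a4.png")
st=read_state(); print(st["position"],st["tcp_rot"],st["opening"],st["force"],st["moment"])
```

```text
[0.64409724 0.33455283 0.21703947] [[ 0.99575141  0.0532506   0.0751232 ]
 [-0.07557332  0.00648731  0.99711914]
 [ 0.05260984 -0.99856011  0.01048407]] 0.28462089629253895 [ 0.98904543  0.29300973 -0.10320186] [ 0.04395056 -0.09973974  0.00042171]
```

View pics/a4.png

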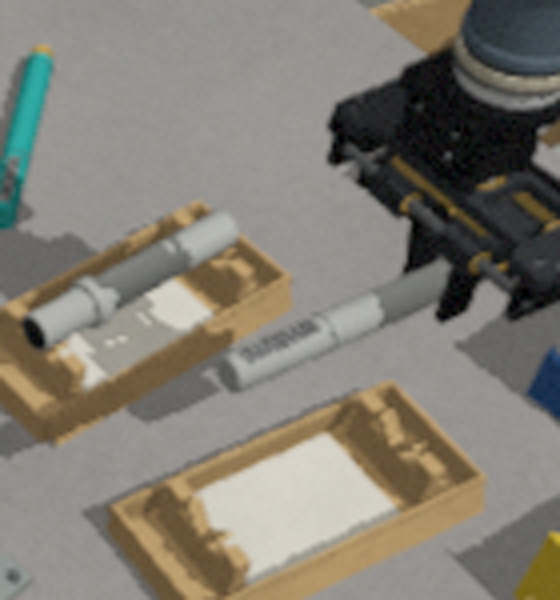

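```bash
cat >> h.py <<'E'
def bar_angle(G,yaw,s,u,n="scene"):
    h=np.array([np.cos(yaw),np.sin(yaw),0]); best=[]
    for a in np.arange(-30,110,1.):
        r=np.radians(a); X=np.array(G)-s*(h*np.cos(r)+np.array([0,0,np.sin(r)])); best.append((np.linalg.norm(proj(n,X)[0]-u),a))
    return min(best)
E
python3 - <<'E'
from h import *
for z in(.222,.225,.228):print(bar_angle([.6445,.335,z],np.radians(85.6),.170,(388.3,173)))
E
```

```text
(np.float64(0.5836459656310315), np.float64(-1.0))
(np.float64(0.5868577510922713), np.float64(0.0))
(np.float64(0.5720383435645044), np.float64(1.0))
```

Emit:
apply_moves:
  steps:
    - {"x": 0, "y": 0, "z": -20, "spin": 0}
    - {"x": 0, "y": 0, "z": -30, "spin": 0}
    - {"x": 0, "y": 0, "z": -30, "spin": 0}
    - {"x": 0, "y": 0, "z": -25, "spin": 0}
    - {"x": 0, "y": 0, "z": -15, "spin": 0}
    - {"x": 0, "y": 0, "z": -5, "spin": 0}
    - {"x": 0, "y": 0, "z": 0, "spin": 0}

```text
time_s: 8.2
position: [0.6414, 0.3333, 0.0852]
tcp_rot: [[0.996, 0.05, 0.075], [-0.076, 0.005, 0.997], [0.05, -0.999, 0.009]]
force: [-0.4, -0.1, -2.0]
opening: 0.292
```

```bash
cat > look.py <<'E'
import sys
from h import *
n,x,y,w,hh,k,fn=sys.argv[1],*map(int,sys.argv[2:7]),sys.argv[7]
s=imaging.capture(n); crop(s,x,y,w,hh,k,"pics/"+fn+".png")
st=read_state(); print(st["time_s"],st["position"].round(4),"rx",st["tcp_rot"][:,0].round(3),"ry",st["tcp_rot"][:,1].round(3),"op",round(st["opening"]*87,2),"F",st["force"].round(2),"M",st["moment"].round(3))
E
python3 look.py scene 350 110 100 110 6 a5
```

```text
8.25 [0.6417 0.3334 0.0858] rx [ 0.996 -0.076  0.05 ] ry [ 0.051  0.006 -0.999] op 25.17 F [-0.31  0.1  -1.23] M [ 0.08  -0.046 -0.032]
```

View pics/a5.png

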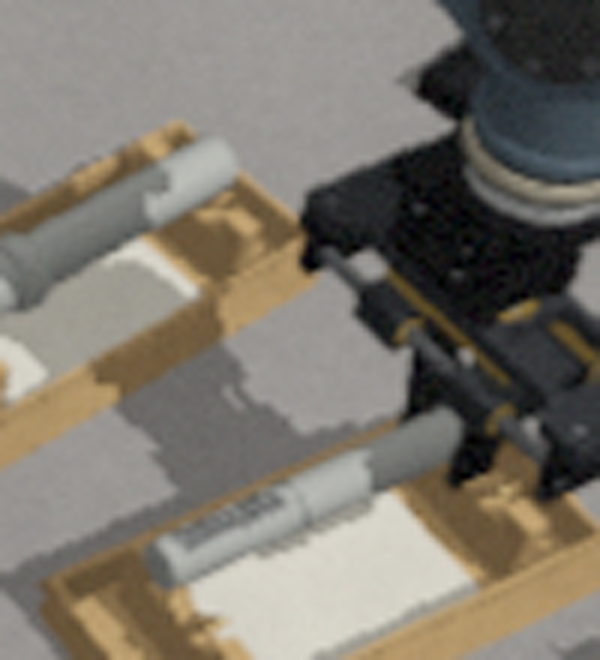

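Emit:
apply_moves:
  steps:
    - {"x": 2, "y": 1, "z": -10, "spin": 0}
    - {"x": 1, "y": 1, "z": -5, "spin": 0}
    - {"x": 0, "y": 0, "z": 0, "spin": 0}
    - {"x": 0, "y": 0, "z": 0, "spin": 0}
  grip: 23

```text
time_s: 8.65
position: [0.6478, 0.3367, 0.0737]
tcp_rot: [[0.995, 0.058, 0.075], [-0.076, 0.008, 0.997], [0.058, -0.998, 0.013]]
force: [0.3, -0.6, -0.7]
opening: 0.291
```

```bash
python3 look.py scene 350 110 100 110 6 a6
```

```text
8.7 [0.6479 0.3367 0.0738] rx [ 0.995 -0.076  0.058] ry [ 0.059  0.008 -0.998] op 25.28 F [ 0.38 -0.53 -2.17] M [ 0.095 -0.054  0.044]
```

Emit:
apply_moves:
  steps:
    - {"x": 0, "y": 0, "z": 0, "spin": 0}
    - {"x": 0, "y": 0, "z": 0, "spin": 0}
  grip: 24.5

```text
time_s: 8.9
position: [0.6483, 0.3368, 0.0746]
tcp_rot: [[0.995, 0.06, 0.075], [-0.076, 0.009, 0.997], [0.059, -0.998, 0.013]]
force: [-0.4, -0.5, -2.1]
opening: 0.289
```

```bash
python3 look.py scene 350 110 100 110 6 a7
```

```text
8.95 [0.6483 0.3369 0.0747] rx [ 0.995 -0.076  0.059] ry [ 0.06   0.009 -0.998] op 25.32 F [-0.28 -0.19 -0.49] M [ 0.09  -0.053 -0.02 ]
```

```bash
cd pics; python3 -c "
import cv2,numpy as np
cv2.imwrite('a67.png',cv2.resize(np.hstack([cv2.imread('a6.png'),cv2.imread('a7.png')]),(800,440)))"
```

```text
(no output)
```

View pics/a67.png

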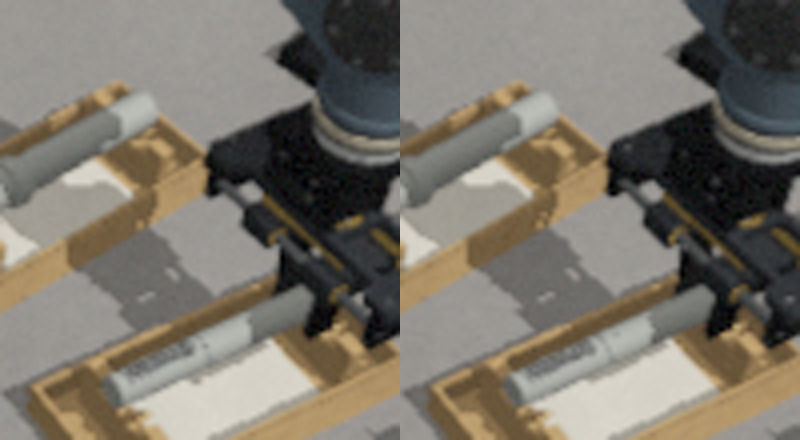

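Emit:
apply_moves:
  steps:
    - {"x": 0, "y": 0, "z": -2, "spin": 0}
    - {"x": 0, "y": 0, "z": 0, "spin": 0}
  grip: 25

```text
time_s: 9.15
position: [0.6483, 0.3368, 0.0729]
tcp_rot: [[0.995, 0.06, 0.075], [-0.076, 0.009, 0.997], [0.059, -0.998, 0.013]]
force: [-0.3, 0.6, -1.7]
opening: 0.295
```

```bash
python3 look.py scene 350 110 100 110 6 a8
```

```text
9.2 [0.6485 0.3369 0.073 ] rx [ 0.995 -0.076  0.06 ] ry [ 0.061  0.009 -0.998] op 25.85 F [ 0.31 -0.32 -1.32] M [ 0.02  -0.083  0.025]
```

Emit:
apply_moves:
  steps:
    - {"x": 0, "y": 0, "z": -2, "spin": 0}
    - {"x": 0, "y": 0, "z": 0, "spin": 0}
  grip: 25.4

```text
time_s: 9.4
position: [0.6484, 0.3369, 0.0709]
tcp_rot: [[0.995, 0.061, 0.075], [-0.076, 0.009, 0.997], [0.06, -0.998, 0.014]]
force: [-0.0, -0.2, -2.1]
opening: 0.294
```

```bash
python3 look.py scene 350 110 100 110 6 a9;cd pics; python3 -c "
import cv2,numpy as np
cv2.imwrite('a89.png',cv2.resize(np.hstack([cv2.imread('a8.png'),cv2.imread('a9.png')]),(800,440)))"
```

```text
9.45 [0.6486 0.337  0.071 ] rx [ 0.995 -0.076  0.06 ] ry [ 0.061  0.009 -0.998] op 25.68 F [-0.17  0.8  -1.84] M [ 0.003 -0.078 -0.026]
```

View pics/a89.png

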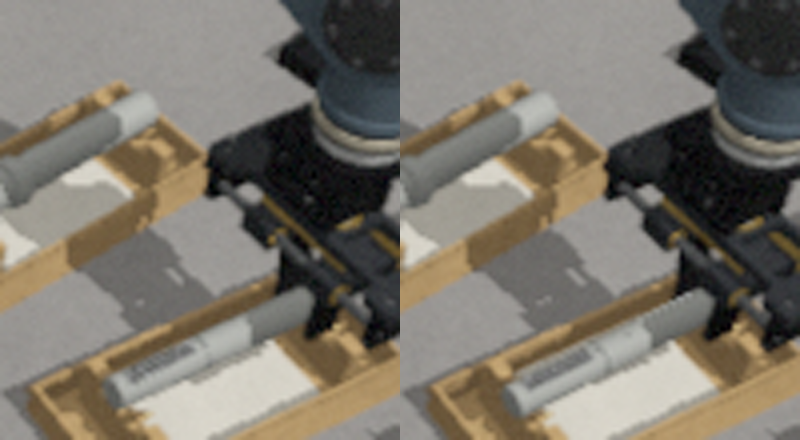

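Emit:
apply_moves:
  steps:
    - {"x": 0, "y": 0, "z": 5, "spin": 0}
    - {"x": 0, "y": 0, "z": 15, "spin": 0}
    - {"x": 0, "y": 0, "z": 25, "spin": 0}
    - {"x": 0, "y": 0, "z": 30, "spin": 0}
    - {"x": 0, "y": 0, "z": 30, "spin": 0.02}
    - {"x": -5, "y": -15, "z": 30, "spin": 0.02}
    - {"x": -10, "y": -25, "z": 30, "spin": 0.02}
    - {"x": -11, "y": -30, "z": 20, "spin": 0.02}
    - {"x": -11, "y": -30, "z": 10, "spin": 0.02}
    - {"x": -11, "y": -30, "z": 0, "spin": 0.02}
    - {"x": -11, "y": -30, "z": 0, "spin": 0.02}
    - {"x": -11, "y": -30, "z": 0, "spin": 0.02}
  grip: 20

```text
time_s: 10.65
position: [0.5774, 0.1453, 0.2894]
tcp_rot: [[0.992, 0.079, -0.099], [0.098, 0.023, 0.995], [0.081, -0.997, 0.015]]
force: [0.0, 0.1, -1.3]
opening: 0.289
```

Emit:
apply_moves:
  steps:
    - {"x": -10, "y": -30, "z": 0, "spin": 0.02}
    - {"x": -9, "y": -25, "z": 0, "spin": 0.02}
    - {"x": -6, "y": -15, "z": 0, "spin": 0.02}
    - {"x": -2, "y": -5, "z": 0, "spin": 0.01}
    - {"x": 0, "y": 0, "z": 0, "spin": 0}

```text
time_s: 11.15
position: [0.5477, 0.064, 0.2976]
tcp_rot: [[0.982, 0.087, -0.167], [0.165, 0.027, 0.986], [0.091, -0.996, 0.012]]
force: [0.7, 0.7, -2.3]
opening: 0.289
```

Emit:
apply_moves:
  steps:
    - {"x": 0, "y": 0, "z": 0, "spin": 0}
  grip: 25

```text
time_s: 11.25
position: [0.548, 0.0644, 0.2984]
tcp_rot: [[0.982, 0.089, -0.167], [0.165, 0.027, 0.986], [0.092, -0.996, 0.012]]
force: [0.3, -0.1, -0.7]
opening: 0.289
```

```bash
python3 look.py scene 200 80 200 150 4 b1
```

```text
11.3 [0.5481 0.0646 0.2983] rx [0.982 0.166 0.092] ry [ 0.089  0.027 -0.996] op 25.58 F [-0.26 -0.43 -1.24] M [ 0.025 -0.043 -0.015]
```

View pics/b1.png

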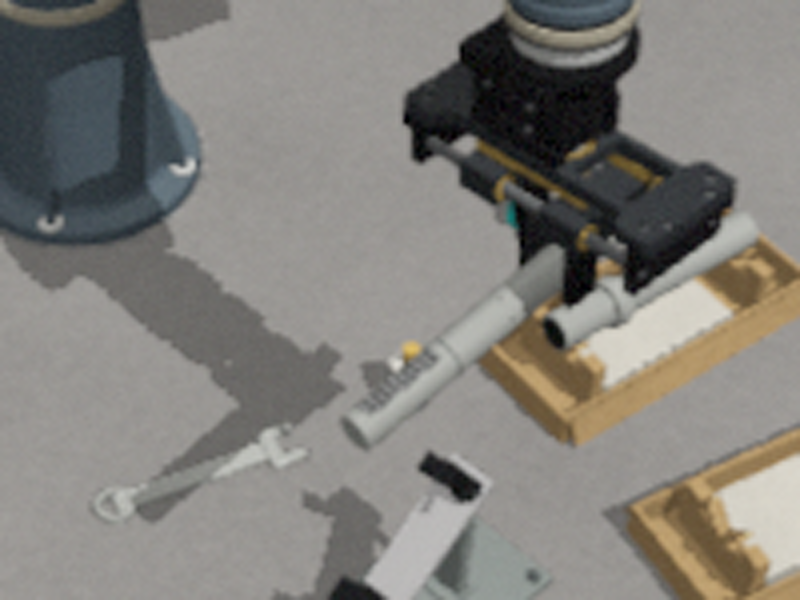

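Run:
```python
from h import *
print(bar_angle([.5475,.0645,.306],np.radians(99.6),.170,(291.2,187)))
```

```text
(np.float64(2.852417740471899), np.float64(6.0))
```

Emit:
apply_moves:
  steps:
    - {"x": 0, "y": 0, "z": 0, "spin": 0}
  grip: 25.2

```text
time_s: 11.4
position: [0.5484, 0.0654, 0.2984]
tcp_rot: [[0.982, 0.089, -0.168], [0.166, 0.027, 0.986], [0.092, -0.996, 0.012]]
force: [0.1, 0.2, -1.3]
opening: 0.293
```

```bash
python3 look.py scene 200 80 200 150 4 b2
```

```text
11.45 [0.5485 0.0655 0.2984] rx [0.982 0.167 0.093] ry [ 0.089  0.028 -0.996] op 25.66 F [ 0.27  0.39 -1.33] M [ 0.029 -0.021 -0.021]
```

View pics/b2.png

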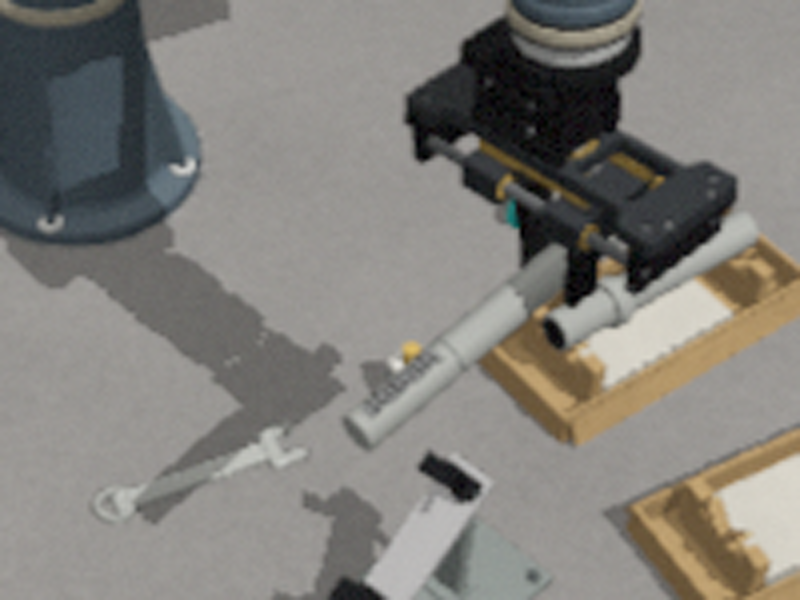

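Emit:
apply_moves:
  steps:
    - {"x": 0, "y": 0, "z": 0, "spin": 0}
    - {"x": 0, "y": 0, "z": 0, "spin": 0}
    - {"x": 0, "y": 0, "z": 0, "spin": 0}
  grip: 25.4

```text
time_s: 11.75
position: [0.5487, 0.067, 0.2979]
tcp_rot: [[0.981, 0.088, -0.171], [0.169, 0.028, 0.985], [0.092, -0.996, 0.013]]
force: [0.3, 0.3, -2.5]
opening: 0.294
```

```bash
python3 look.py scene 200 80 200 150 4 b3
```

```text
11.8 [0.5487 0.0669 0.2979] rx [0.981 0.169 0.092] ry [ 0.088  0.028 -0.996] op 25.46 F [-0.6  -0.6  -1.34] M [ 0.079 -0.046  0.039]
```

View pics/b3.png

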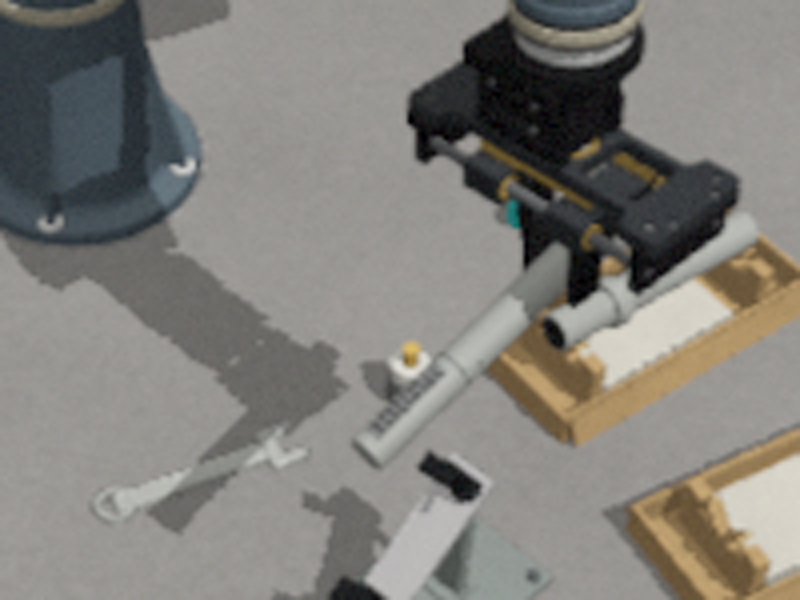

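Run:
```python
from h import *
print(bar_angle([.5482,.067,.306],np.radians(99.8),.170,(293.5,192)))
```

```text
(np.float64(2.868108492899096), np.float64(15.0))
```

Emit:
apply_moves:
  steps:
    - {"x": 0, "y": 0, "z": 0, "spin": 0}
    - {"x": 0, "y": 0, "z": 0, "spin": 0}
    - {"x": 0, "y": 0, "z": 0, "spin": 0}
  grip: 25.4

```text
time_s: 12.1
position: [0.5486, 0.067, 0.2977]
tcp_rot: [[0.981, 0.088, -0.171], [0.169, 0.028, 0.985], [0.091, -0.996, 0.013]]
force: [-0.8, -0.3, -0.8]
opening: 0.295
```

```bash
python3 look.py scene 200 80 200 150 4 b4
```

```text
12.15 [0.5486 0.067  0.2977] rx [0.981 0.169 0.091] ry [ 0.088  0.028 -0.996] op 26.01 F [-0.11 -0.66 -1.56] M [-0.033 -0.041 -0.036]
```

View pics/b4.png

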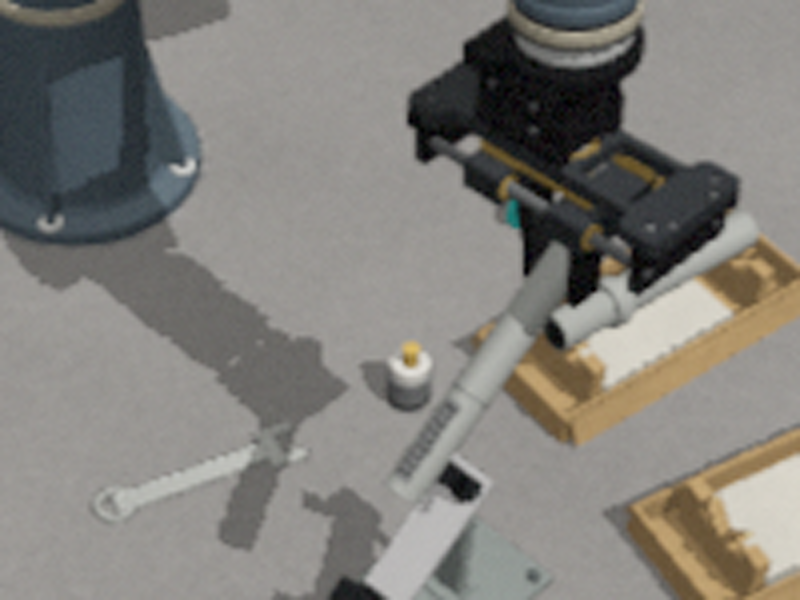

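Emit:
apply_moves:
  steps:
    - {"x": 0, "y": 0, "z": 0, "spin": 0}
  grip: 22

```text
time_s: 12.25
position: [0.5486, 0.0669, 0.2977]
tcp_rot: [[0.981, 0.088, -0.17], [0.169, 0.028, 0.985], [0.091, -0.996, 0.013]]
force: [0.2, -0.0, -1.7]
opening: 0.288
```

```bash
python3 look.py scene 200 80 200 150 4 b5; python3 look.py top 200 120 120 100 6 b6
python3 - <<'E'
from h import *
print(bar_angle([.5482,.067,.306],np.radians(99.8),.170,(301,202)))
for a in (15,30,35,40,45,50):
    r=np.radians(a);h=np.array([np.cos(np.radians(99.8)),np.sin(np.radians(99.8)),0])
    X=np.array([.5482,.067,.306])-.17*(h*np.cos(r)+np.array([0,0,np.sin(r)])); print(a,proj("scene",X)[0].round(1),proj("top",X)[0].round(1))
print(proj("scene",[.5482,.067,.306]))
E
```

```text
12.3 [0.5486 0.0669 0.2977] rx [0.981 0.169 0.091] ry [ 0.088  0.028 -0.996] op 25.33 F [ 0.7  -0.43 -2.45] M [0.031 0.009 0.031]
12.35 [0.5486 0.0669 0.2977] rx [0.981 0.169 0.091] ry [ 0.088  0.028 -0.996] op 25.38 F [ 0.21 -0.69 -1.74] M [0.046 0.002 0.004]
(np.float64(0.32282619062688234), np.float64(42.0))
15 [290.8 193. ] [284.3 173.4]
30 [295.4 199.8] [278.3 177.3]
35 [297.5 201.1] [275.6 178.6]
40 [299.9 202.1] [272.6 179.8]
45 [302.6 202.6] [269.4 181.1]
50 [305.5 202.6] [265.9 182.3]
[[340.55147615 145.87178411]]
```

View pics/b5.png

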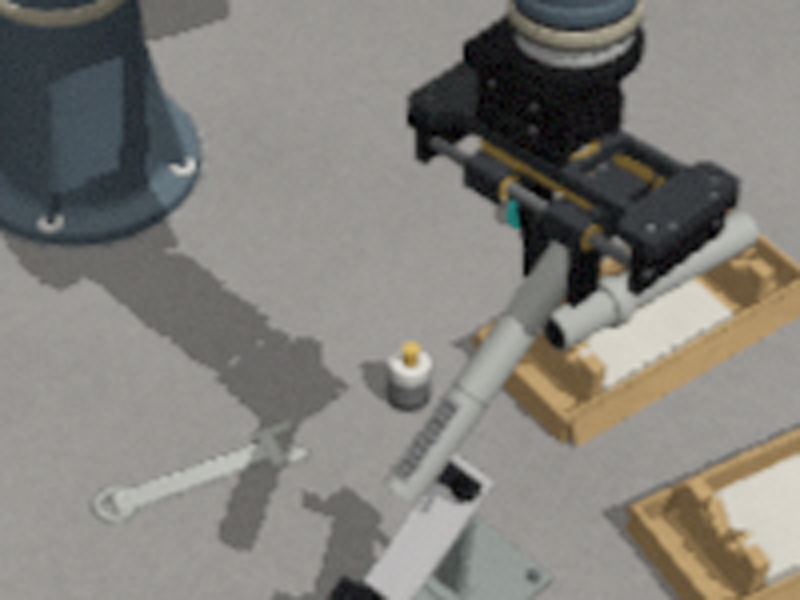

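View pics/b6.png

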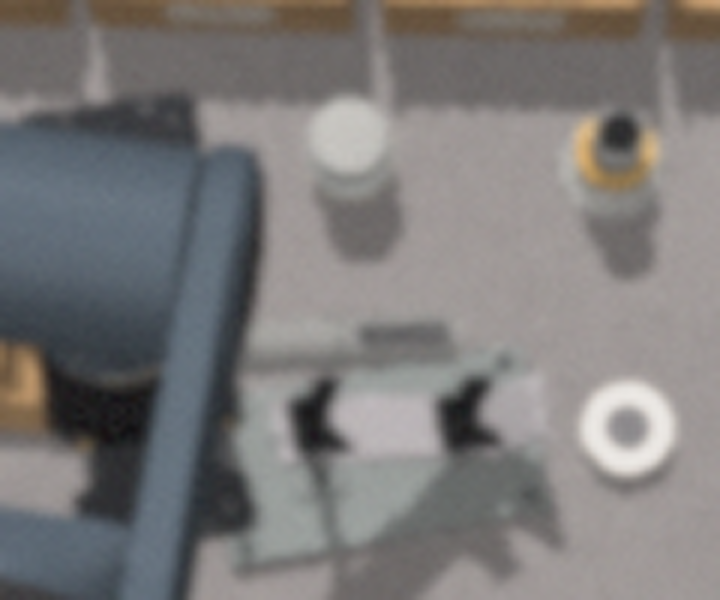

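Emit:
apply_moves:
  steps:
    - {"x": 0, "y": -10, "z": -12, "spin": 0}
    - {"x": -1, "y": -12, "z": -18, "spin": 0}
    - {"x": -1, "y": -12, "z": -18, "spin": 0}
    - {"x": -1, "y": -8, "z": -12, "spin": 0}
    - {"x": 0, "y": -2, "z": -3, "spin": 0}
    - {"x": 0, "y": 0, "z": 0, "spin": 0}

```text
time_s: 12.95
position: [0.5448, 0.0188, 0.2299]
tcp_rot: [[0.981, 0.088, -0.171], [0.169, 0.027, 0.985], [0.091, -0.996, 0.012]]
force: [-0.8, 0.8, -1.5]
opening: 0.29
```

```bash
python3 look.py scene 230 110 140 150 4 b7; python3 look.py top 200 140 110 90 6 b8
```

```text
13.0 [0.5448 0.0189 0.2302] rx [0.981 0.169 0.091] ry [ 0.088  0.027 -0.996] op 25.38 F [ 1.28  0.21 -1.43] M [ 0.051  0.034 -0.042]
13.05 [0.5453 0.0192 0.2308] rx [0.981 0.17  0.092] ry [ 0.089  0.027 -0.996] op 25.15 F [ 0.48  0.18 -0.94] M [0.073 0.004 0.047]
```

View pics/b7.png

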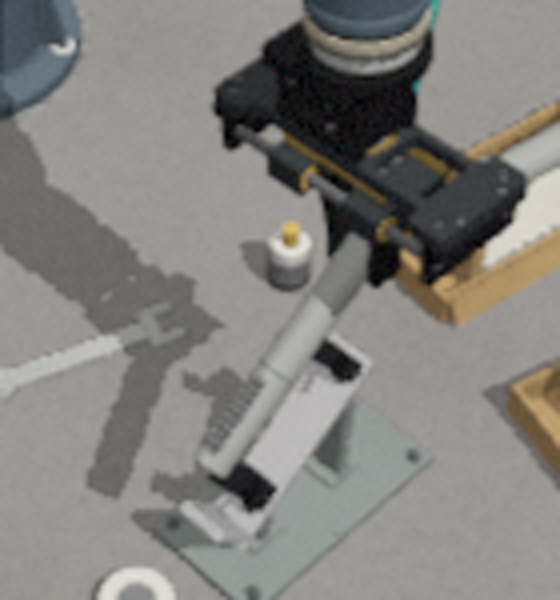

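View pics/b8.png

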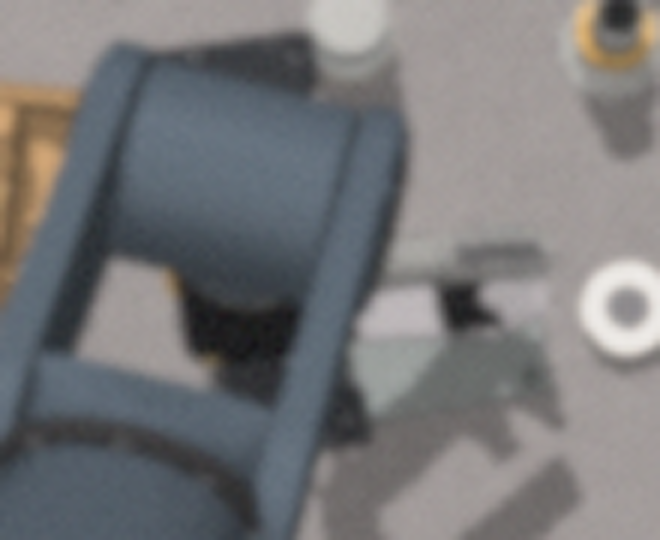

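Run:
```python
from h import *
for a in(40,43):
  r=np.radians(a);h=np.array([np.cos(np.radians(99.8)),np.sin(np.radians(99.8)),0]);G=np.array([.5445,.019,.2385])
  for s in(.17,.06): 
    X=G-s*(h*np.cos(r)+np.array([0,0,np.sin(r)])); print(a,s,X.round(4),proj("scene",X)[0].round(1),proj("top",X)[0].round(1))
```

```text
40 0.17 [ 0.5667 -0.1093  0.1292] [282.7 224.8] [287.7 185.8]
40 0.06 [ 0.5523 -0.0263  0.1999] [307.4 190.7] [260.9 185.2]
43 0.17 [ 0.5657 -0.1035  0.1226] [284.3 225. ] [285.8 186.4]
43 0.06 [ 0.552  -0.0242  0.1976] [307.9 190.8] [260.2 185.5]
```

```bash
python3 - <<'E'
from h import *
print(tri((283.7,225),(289.3,183.2)))
# mid bar points: line fit check – lower block relative
print(proj("top",[[.568,-.108,.066],[.5655,-.0935,.078]]),proj("scene",[[.568,-.108,.066]]))
E
python3 - <<'E'
import sys; sys.path.insert(0,'.')
from h import *
imaging.capture("top")
for r in spotter.cut_out("shower_centre","top")[:3]: print(r["score"],r["rect"])
imaging.capture("scene")
for r in spotter.cut_out("shower_centre","scene")[:3]: print(r["score"],r["rect"])
E
```

```text
(array([ 0.57371144, -0.11281187,  0.13942345]), array([-0.55859833,  0.05298021]), array([-0.39267865, -0.22779095]))
[[286.62176962 189.07558715]
 [282.35604013 189.04076064]] [[283.10742914 238.08195704]]
0.5 [265.2, 177.1, 25.4, 10.5]
0.73 [280.8, 169.5, 40.7, 56.3]
```

Emit:
apply_moves:
  steps:
    - {"x": 0, "y": 1, "z": -5, "spin": -0.03}
    - {"x": 0, "y": 1, "z": -10, "spin": -0.03}
    - {"x": 0, "y": 1, "z": -10, "spin": -0.01}
    - {"x": 0, "y": 0, "z": -5, "spin": 0}
    - {"x": 0, "y": 0, "z": 0, "spin": 0}

```text
time_s: 13.75
position: [0.5475, 0.024, 0.2031]
tcp_rot: [[0.99, 0.099, -0.104], [0.103, 0.019, 0.995], [0.1, -0.995, 0.009]]
force: [0.1, -0.2, -2.2]
opening: 0.292
```

```bash
python3 look.py scene 250 150 110 110 5 b9; python3 look.py top 230 150 80 70 7 b10
```

```text
13.8 [0.5477 0.024  0.2034] rx [0.99  0.102 0.101] ry [ 0.099  0.019 -0.995] op 25.25 F [ 0.38  0.03 -1.37] M [ 0.061  0.012 -0.036]
13.85 [0.548  0.0238 0.2037] rx [0.99  0.102 0.102] ry [ 0.1    0.019 -0.995] op 25.29 F [ 0.17  1.17 -2.35] M [0.019 0.019 0.016]
```

View pics/b9.png

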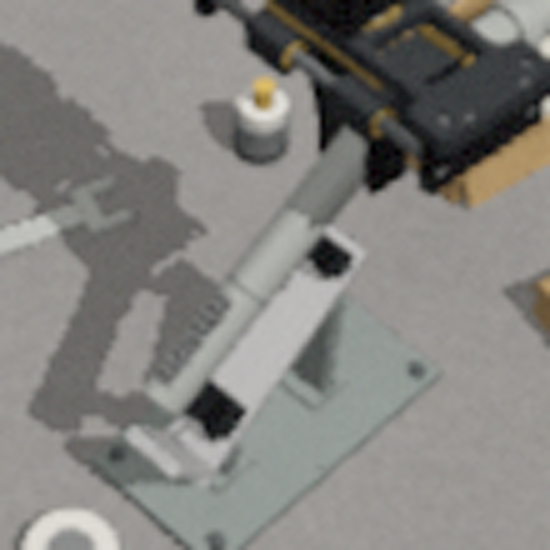

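View pics/b10.png

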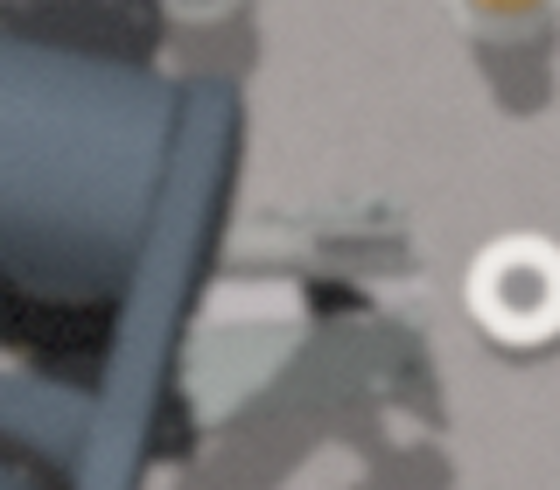

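Emit:
apply_moves:
  steps:
    - {"x": -2, "y": 0, "z": -7, "spin": -0.01}
    - {"x": -1, "y": 0, "z": -7, "spin": 0}
    - {"x": 0, "y": 0, "z": -6, "spin": 0}
    - {"x": 0, "y": 0, "z": -3, "spin": 0}
    - {"x": 0, "y": 0, "z": 0, "spin": 0}

```text
time_s: 14.35
position: [0.5451, 0.0235, 0.1794]
tcp_rot: [[0.99, 0.102, -0.093], [0.092, 0.017, 0.996], [0.103, -0.995, 0.008]]
force: [-0.9, 0.3, -1.8]
opening: 0.29
```

```bash
python3 look.py scene 250 150 110 110 5 b11; python3 look.py top 230 150 80 70 7 b12
```

```text
14.4 [0.5452 0.0235 0.1796] rx [0.99  0.092 0.103] ry [ 0.102  0.017 -0.995] op 25.45 F [ 0.02 -0.66 -1.26] M [0.057 0.01  0.019]
14.45 [0.5454 0.0235 0.1799] rx [0.99  0.092 0.104] ry [ 0.103  0.017 -0.995] op 25.21 F [-0.39  0.64 -1.84] M [ 0.042  0.017 -0.009]
```

View pics/b11.png

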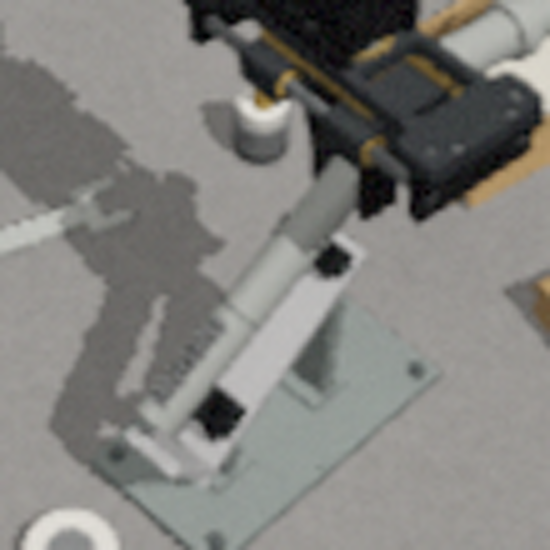

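View pics/b12.png

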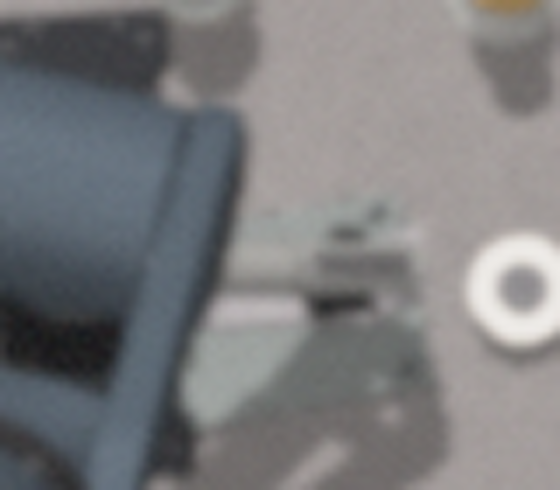

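Emit:
apply_moves:
  steps:
    - {"x": 0, "y": 0, "z": -4, "spin": 0}
    - {"x": 0, "y": 0, "z": -3, "spin": 0}
    - {"x": 0, "y": 0, "z": -2, "spin": 0}

```text
time_s: 14.75
position: [0.5463, 0.0233, 0.1711]
tcp_rot: [[0.99, 0.105, -0.093], [0.092, 0.017, 0.996], [0.106, -0.994, 0.007]]
force: [-0.0, -0.3, -0.5]
opening: 0.291
```

Emit:
apply_moves:
  steps:
    - {"x": 0, "y": 0, "z": -2, "spin": 0}
    - {"x": 0, "y": 0, "z": -2, "spin": 0}

```text
time_s: 14.95
position: [0.5458, 0.0231, 0.1672]
tcp_rot: [[0.99, 0.104, -0.093], [0.092, 0.016, 0.996], [0.105, -0.994, 0.006]]
force: [-4.2, -0.8, 10.2]
opening: 0.289
```

```bash
python3 look.py scene 250 150 110 110 5 b13
```

```text
15.0 [0.5459 0.0229 0.1673] rx [0.99  0.092 0.105] ry [ 0.104  0.016 -0.994] op 25.0 F [-3.55 -2.3   5.75] M [-0.495  0.501 -0.121]
```

View pics/b13.png

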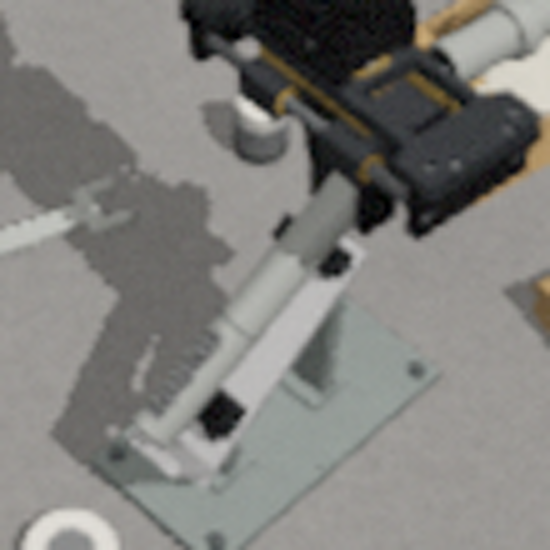

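Emit:
apply_moves:
  steps:
    - {"x": 0, "y": 0, "z": 0, "spin": 0}
    - {"x": 0, "y": 0, "z": 0, "spin": 0}
    - {"x": 0, "y": 0, "z": 0, "spin": 0}
  grip: 27

```text
time_s: 15.3
position: [0.5462, 0.0226, 0.1677]
tcp_rot: [[0.99, 0.106, -0.094], [0.093, 0.015, 0.996], [0.106, -0.994, 0.005]]
force: [-0.5, -0.0, 0.7]
opening: 0.309
```

Emit:
apply_moves:
  steps:
    - {"x": 0, "y": 0, "z": 0, "spin": 0}
    - {"x": 0, "y": 0, "z": 0, "spin": 0}
    - {"x": 0, "y": 0, "z": 0, "spin": 0}
    - {"x": 0, "y": 0, "z": 0, "spin": 0}
  grip: 45

```text
time_s: 15.7
position: [0.5472, 0.0228, 0.1678]
tcp_rot: [[0.99, 0.108, -0.094], [0.092, 0.016, 0.996], [0.109, -0.994, 0.005]]
force: [0.0, -0.0, 0.6]
opening: 0.5
```

```bash
python3 look.py scene 250 150 110 110 5 b14; python3 look.py top 230 150 80 70 7 b15
```

```text
15.75 [0.5472 0.0228 0.1678] rx [0.99  0.092 0.109] ry [ 0.108  0.016 -0.994] op 44.15 F [ 0.5  -0.01 -1.09] M [-0.035 -0.006 -0.057]
15.8 [0.5471 0.0228 0.1678] rx [0.99  0.092 0.108] ry [ 0.107  0.015 -0.994] op 44.7 F [0.17 0.48 0.26] M [-0.034  0.029 -0.037]
```

View pics/b14.png

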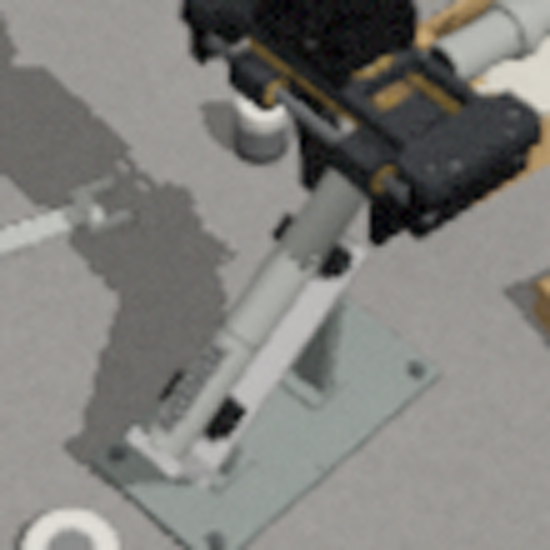

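View pics/b15.png

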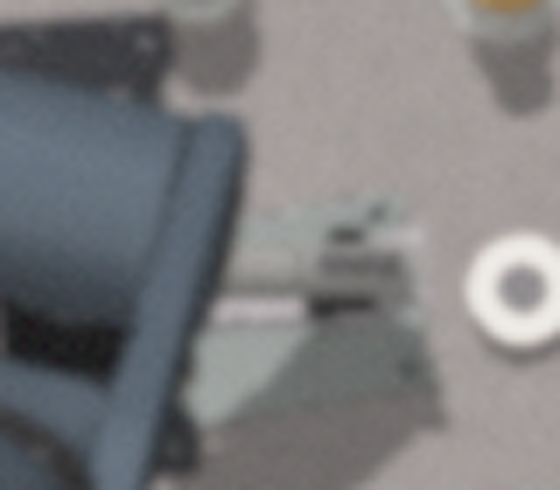

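```bash
python3 look.py scene 270 215 40 40 14 b16
```

```text
15.85 [0.5471 0.0228 0.1678] rx [0.99  0.092 0.108] ry [ 0.107  0.015 -0.994] op 44.63 F [ 0.67 -0.89 -0.03] M [ 0.007 -0.071 -0.002]
```

View pics/b16.png

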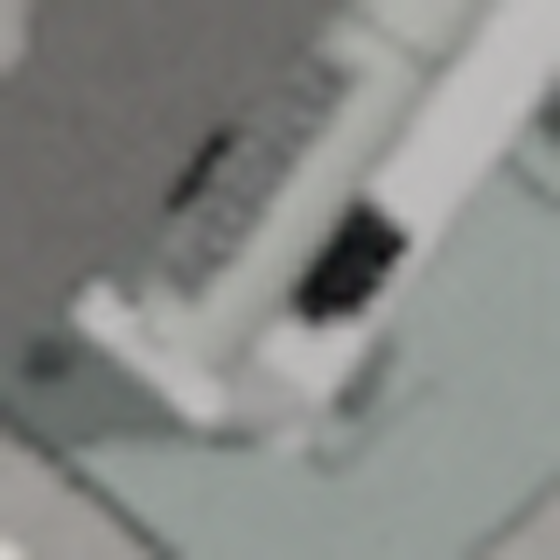

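Emit:
apply_moves:
  steps:
    - {"x": -1, "y": 7, "z": 6, "spin": 0}
    - {"x": -1, "y": 7, "z": 5, "spin": 0}
    - {"x": -1, "y": 4, "z": 2, "spin": 0}
    - {"x": 0, "y": 0, "z": 0, "spin": 0}

```text
time_s: 16.25
position: [0.5439, 0.0426, 0.1822]
tcp_rot: [[0.99, 0.108, -0.093], [0.092, 0.016, 0.996], [0.109, -0.994, 0.006]]
force: [-0.6, 0.1, -0.2]
opening: 0.514
```

```bash
python3 look.py scene 290 120 80 80 7 c5
```

```text
16.3 [0.544  0.0424 0.1821] rx [0.99  0.092 0.109] ry [ 0.108  0.016 -0.994] op 45.2 F [ 0.44 -0.69 -0.85] M [-0.059 -0.019 -0.061]
```

View pics/c5.png

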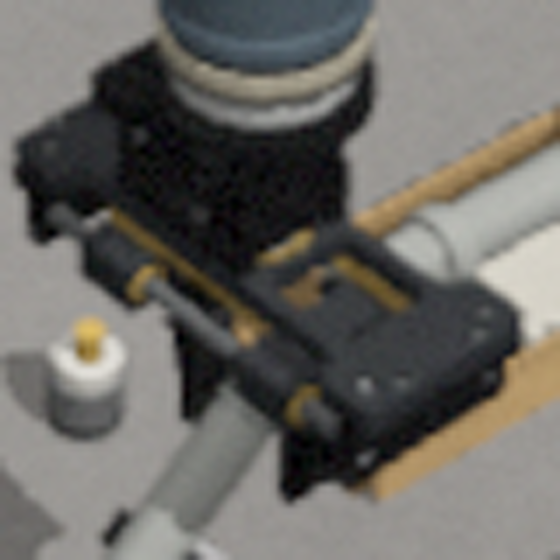

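Emit:
apply_moves:
  steps:
    - {"x": 0, "y": -2, "z": -2, "spin": 0}
    - {"x": 0, "y": 0, "z": 0, "spin": 0}
    - {"x": 0, "y": 0, "z": 0, "spin": 0}
    - {"x": 0, "y": 0, "z": 0, "spin": 0}
    - {"x": 0, "y": 0, "z": 0, "spin": 0}
    - {"x": 0, "y": 0, "z": 0, "spin": 0}
  grip: 20

```text
time_s: 16.9
position: [0.5423, 0.0402, 0.1795]
tcp_rot: [[0.99, 0.104, -0.093], [0.092, 0.016, 0.996], [0.105, -0.994, 0.006]]
force: [-1.7, 0.2, 0.6]
opening: 0.283
```

Emit:
apply_moves:
  steps:
    - {"x": 0, "y": -3, "z": 8, "spin": 0}
    - {"x": 0, "y": -5, "z": 20, "spin": 0}
    - {"x": 0, "y": -5, "z": 30, "spin": 0}
    - {"x": 0, "y": -10, "z": 35, "spin": 0}
    - {"x": 0, "y": -15, "z": 35, "spin": 0}
    - {"x": 0, "y": -20, "z": 25, "spin": -0.03}
    - {"x": 0, "y": -30, "z": 10, "spin": -0.04}
    - {"x": 0, "y": -35, "z": 0, "spin": -0.05}
    - {"x": 0, "y": -35, "z": 0, "spin": -0.05}
    - {"x": 0, "y": -35, "z": 0, "spin": -0.05}
    - {"x": 0, "y": -35, "z": 0, "spin": -0.05}

```text
time_s: 18.0
position: [0.541, -0.1934, 0.3528]
tcp_rot: [[0.977, 0.11, 0.181], [-0.18, -0.013, 0.983], [0.111, -0.994, 0.007]]
force: [0.1, 0.4, -2.3]
opening: 0.285
```

```bash
python3 look.py scene 160 80 200 150 4 d1
```

```text
18.05 [ 0.5416 -0.1998  0.3528] rx [ 0.976 -0.185  0.113] ry [ 0.111 -0.021 -0.994] op 24.86 F [ 0.96 -4.57 -0.14] M [-0.346 -0.045 -0.044]
```

View pics/d1.png

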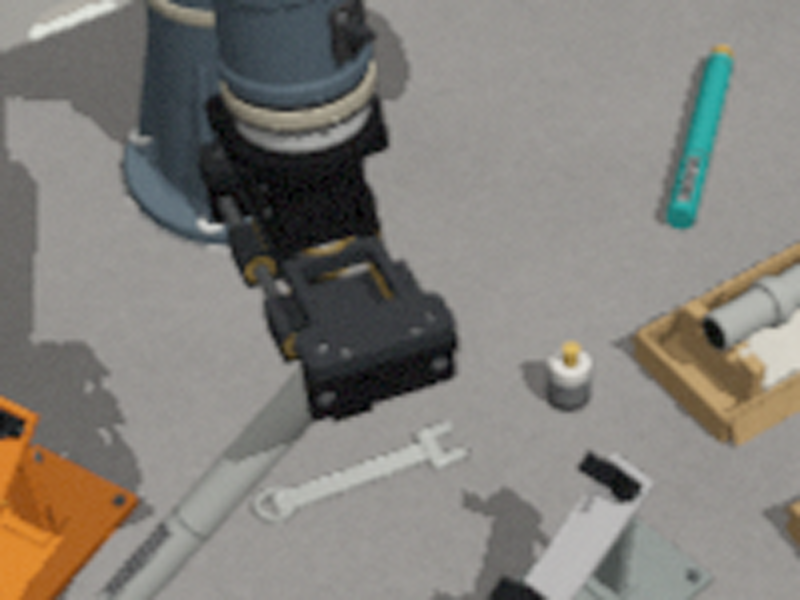

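Emit:
apply_moves:
  steps:
    - {"x": 3, "y": -35, "z": 0, "spin": -0.04}
    - {"x": 3, "y": -35, "z": 0, "spin": -0.04}
    - {"x": 3, "y": -30, "z": 0, "spin": -0.04}
    - {"x": 2, "y": -15, "z": 0, "spin": -0.02}
    - {"x": 0, "y": -5, "z": 0, "spin": 0}
    - {"x": 0, "y": 0, "z": 0, "spin": 0}

```text
time_s: 18.65
position: [0.5511, -0.3259, 0.3523]
tcp_rot: [[0.938, 0.106, 0.33], [-0.328, -0.034, 0.944], [0.111, -0.994, 0.003]]
force: [-0.7, 1.0, -1.2]
opening: 0.285
```

Emit:
apply_moves:
  steps:
    - {"x": 0, "y": 0, "z": 0, "spin": 0}
    - {"x": 0, "y": 0, "z": 0, "spin": 0}
  grip: 25.4

```text
time_s: 18.85
position: [0.5509, -0.3232, 0.3523]
tcp_rot: [[0.939, 0.105, 0.327], [-0.326, -0.032, 0.945], [0.11, -0.994, 0.004]]
force: [0.1, -0.4, -0.9]
opening: 0.294
```

```bash
python3 look.py scene 110 120 160 200 3 d2
```

```text
18.9 [ 0.5509 -0.3231  0.3524] rx [ 0.939 -0.326  0.11 ] ry [ 0.105 -0.032 -0.994] op 25.87 F [ 0.43  0.05 -1.41] M [ 0.094  0.027 -0.018]
```

View pics/d2.png

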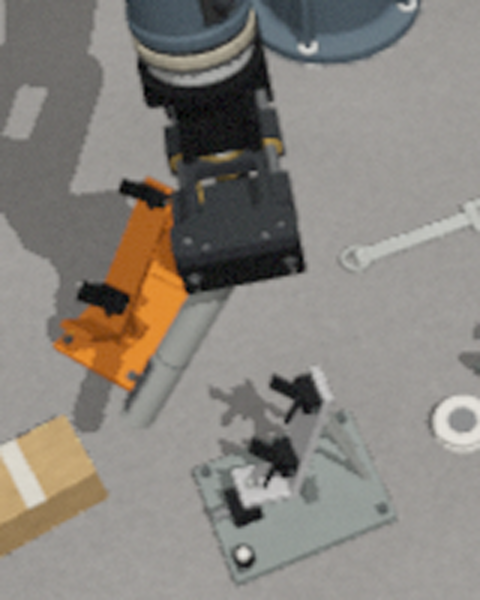

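Emit:
apply_moves:
  steps:
    - {"x": 0, "y": 0, "z": 0, "spin": 0}
    - {"x": 0, "y": 0, "z": 0, "spin": 0}
  grip: 25.4

```text
time_s: 19.1
position: [0.5511, -0.321, 0.3527]
tcp_rot: [[0.94, 0.106, 0.325], [-0.323, -0.031, 0.946], [0.11, -0.994, 0.005]]
force: [-0.0, 0.3, -1.3]
opening: 0.292
```

```bash
cat >> h.py <<'E'
def bar_dir(R,el):
    """unit bar direction (towards inlet) perpendicular to jaw axis with elevation el (deg), +y-ish"""
    a=R[:,0]; r=np.radians(el); ah=np.hypot(a[0],a[1]); c=-a[2]*np.sin(r)/(ah*np.cos(r))
    ya=np.arctan2(a[1],a[0]); yw=ya+np.arccos(np.clip(c,-1,1)); return np.array([np.cos(yw)*np.cos(r),np.sin(yw)*np.cos(r),np.sin(r)]),np.degrees(yw)
def pred(s):
    st=read_state(); R=st["tcp_rot"]; G=st["position"]-R[:,1]*.010
    for el in range(20,86,5):
        d,yw=bar_dir(R,el); X=G-s*d; print(el,round(yw,1),X.round(3),proj("scene",X)[0].round(1),proj("top",X)[0].round(1))
E
python3 look.py scene 110 120 160 200 3 d3; python3 -c "
from h import *
pred(.195)"
```

```text
19.15 [ 0.5511 -0.321   0.3527] rx [ 0.94  -0.323  0.11 ] ry [ 0.106 -0.031 -0.994] op 25.85 F [ 0.3   0.8  -2.56] M [0.095 0.042 0.066]
20 73.3 [ 0.497 -0.496  0.296] [111.7 238.8] [428.3 201.4]
25 74.0 [ 0.501 -0.491  0.28 ] [117.  242.8] [424.2 200.9]
30 74.7 [ 0.505 -0.484  0.265] [122.8 246.4] [419.8 200.3]
35 75.4 [ 0.51  -0.475  0.251] [129.  249.6] [415.2 199.5]
40 76.3 [ 0.515 -0.466  0.237] [135.5 252.4] [410.3 198.5]
45 77.4 [ 0.52  -0.455  0.225] [142.2 254.8] [405.3 197.4]
50 78.6 [ 0.525 -0.444  0.213] [149.2 256.7] [400.2 196.2]
55 80.1 [ 0.531 -0.431  0.203] [156.4 258.2] [394.9 194.9]
60 82.0 [ 0.537 -0.417  0.194] [163.7 259.3] [389.5 193.5]
65 84.7 [ 0.542 -0.403  0.186] [171.2 259.9] [384.1 191.9]
70 88.7 [ 0.549 -0.387  0.179] [178.9 260.1] [378.5 190.3]
75 95.4 [ 0.555 -0.371  0.174] [186.8 259.9] [372.7 188.5]
80 109.8 [ 0.562 -0.353  0.171] [195.3 259.1] [366.5 186.4]
85 161.0 [ 0.566 -0.326  0.168] [206.3 255.9] [357.9 184.9]
```

View pics/d3.png

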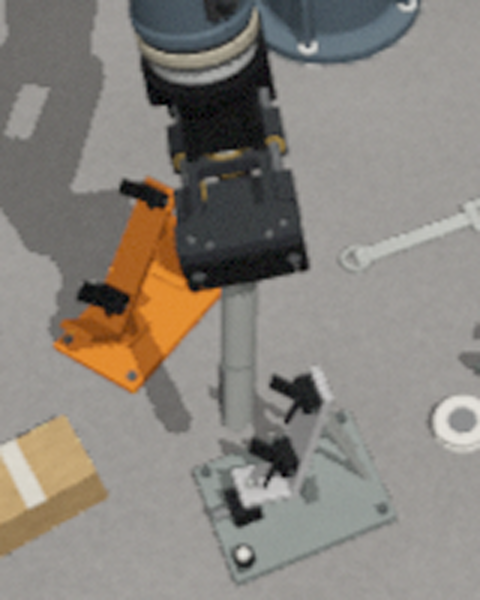

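Emit:
apply_moves:
  steps:
    - {"x": 0, "y": 0, "z": 0, "spin": 0}
    - {"x": 0, "y": 0, "z": 0, "spin": 0}
  grip: 20

```text
time_s: 19.35
position: [0.5512, -0.3206, 0.353]
tcp_rot: [[0.94, 0.106, 0.324], [-0.323, -0.031, 0.946], [0.11, -0.994, 0.005]]
force: [-0.3, 0.2, -0.8]
opening: 0.287
```

```bash
python3 look.py scene 150 170 100 120 5 d4;python3 look.py top 320 150 100 80 7 d5; python3 -c "
from h import *
pred(.195)"
```

```text
19.4 [ 0.5512 -0.3207  0.353 ] rx [ 0.94  -0.323  0.11 ] ry [ 0.106 -0.031 -0.994] op 25.17 F [-0.73 -0.29 -1.17] M [0.045 0.014 0.003]
19.45 [ 0.5512 -0.3208  0.3529] rx [ 0.94  -0.323  0.11 ] ry [ 0.106 -0.031 -0.994] op 25.1 F [ 0.25 -0.42 -1.71] M [0.037 0.032 0.028]
20 73.3 [ 0.498 -0.496  0.296] [111.8 238.7] [428.2 201.3]
25 74.0 [ 0.501 -0.49   0.28 ] [117.1 242.8] [424.1 200.8]
30 74.7 [ 0.506 -0.483  0.265] [122.9 246.4] [419.7 200.2]
35 75.5 [ 0.51  -0.475  0.251] [129.1 249.6] [415.1 199.4]
40 76.4 [ 0.515 -0.466  0.238] [135.6 252.4] [410.3 198.4]
45 77.4 [ 0.52  -0.455  0.225] [142.3 254.7] [405.3 197.4]
50 78.6 [ 0.525 -0.443  0.213] [149.3 256.7] [400.1 196.2]
55 80.1 [ 0.531 -0.431  0.203] [156.5 258.2] [394.8 194.8]
60 82.1 [ 0.537 -0.417  0.194] [163.8 259.2] [389.5 193.4]
65 84.8 [ 0.543 -0.403  0.186] [171.3 259.9] [384.  191.9]
70 88.8 [ 0.549 -0.387  0.18 ] [179.  260.1] [378.4 190.2]
75 95.5 [ 0.555 -0.371  0.175] [186.9 259.9] [372.7 188.4]
80 110.0 [ 0.562 -0.352  0.171] [195.5 259.1] [366.4 186.4]
85 161.0 [ 0.566 -0.326  0.169] [206.4 255.8] [357.8 184.9]
```

View pics/d4.png

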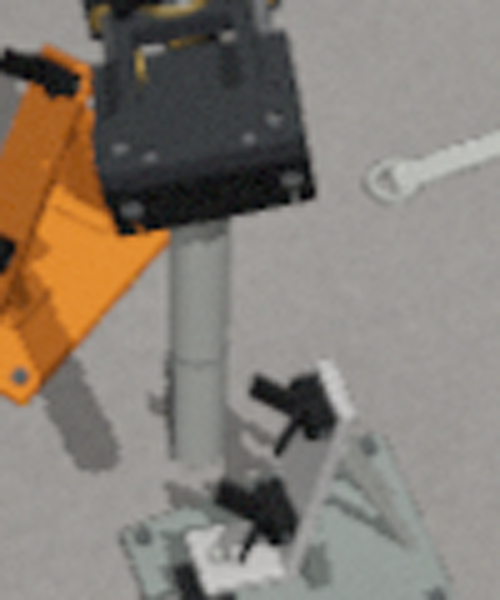

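View pics/d5.png

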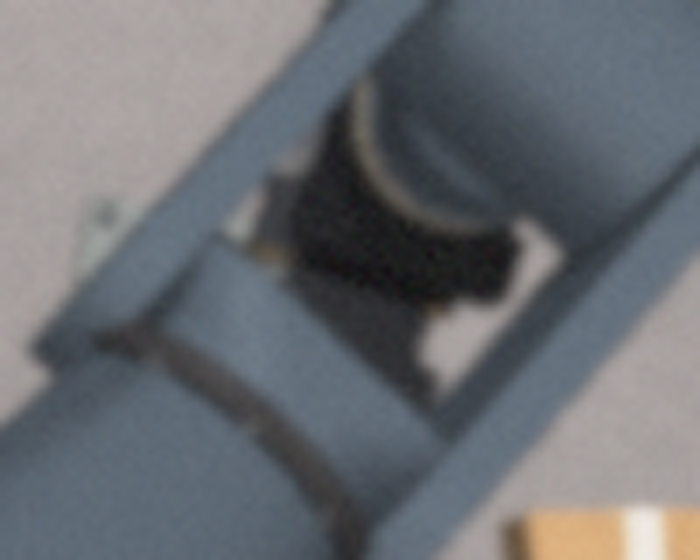

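Emit:
apply_moves:
  steps:
    - {"x": 0, "y": -2, "z": 0, "spin": -0.06}
    - {"x": 1, "y": -2, "z": 0, "spin": -0.08}
    - {"x": 1, "y": -2, "z": 0, "spin": -0.06}
    - {"x": 0, "y": -2, "z": 0, "spin": -0.03}
    - {"x": 0, "y": 0, "z": 0, "spin": 0}

```text
time_s: 19.95
position: [0.5531, -0.3296, 0.3528]
tcp_rot: [[0.836, 0.095, 0.54], [-0.537, -0.055, 0.842], [0.11, -0.994, 0.005]]
force: [-0.7, -0.5, -0.9]
opening: 0.283
```

```bash
python3 look.py scene 150 170 100 120 5 d6; python3 -c "
from h import *
pred(.195);print(read_state()['joint_positions'].round(0))"
```

```text
20.0 [ 0.5531 -0.3295  0.3527] rx [ 0.837 -0.537  0.11 ] ry [ 0.095 -0.055 -0.994] op 24.95 F [ 0.57 -0.32 -1.95] M [ 0.064  0.022 -0.017]
20 59.6 [ 0.459 -0.487  0.296] [109.6 224.3] [425.4 214.8]
25 60.3 [ 0.464 -0.482  0.28 ] [114.6 229. ] [421.7 213.7]
30 61.0 [ 0.47  -0.477  0.265] [120.  233.4] [417.7 212.4]
35 61.8 [ 0.477 -0.47   0.251] [125.8 237.6] [413.5 210.8]
40 62.6 [ 0.483 -0.462  0.237] [132.  241.4] [409.1 209.1]
45 63.7 [ 0.491 -0.452  0.225] [138.4 244.9] [404.6 207.1]
50 64.9 [ 0.499 -0.442  0.213] [145.1 248. ] [400.  204.9]
55 66.4 [ 0.507 -0.431  0.203] [152.1 250.8] [395.2 202.6]
60 68.4 [ 0.516 -0.42   0.194] [159.2 253.3] [390.4 200.1]
65 71.0 [ 0.525 -0.407  0.186] [166.5 255.3] [385.5 197.5]
70 75.0 [ 0.535 -0.393  0.179] [174.1 257. ] [380.5 194.7]
75 81.7 [ 0.545 -0.379  0.174] [181.9 258.4] [375.3 191.7]
80 96.2 [ 0.556 -0.363  0.171] [190.4 259.3] [369.7 188.3]
85 147.3 [ 0.566 -0.338  0.168] [201.9 258.3] [361.7 184.9]
[-41.  23.  75.   1.  76.  -9.]
```

View pics/d6.png

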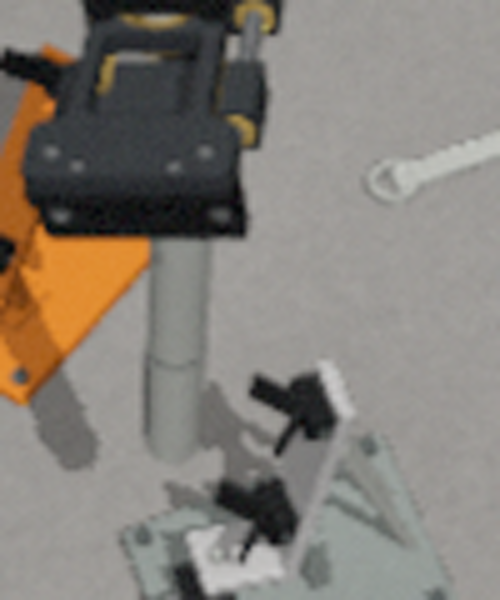

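Emit:
apply_moves:
  steps:
    - {"x": 0, "y": -1, "z": -10, "spin": 0}
    - {"x": 0, "y": 0, "z": -20, "spin": 0}
    - {"x": 0, "y": 0, "z": -20, "spin": 0}
    - {"x": 0, "y": 0, "z": -15, "spin": 0}
    - {"x": 0, "y": 0, "z": -5, "spin": 0}
    - {"x": 0, "y": 0, "z": 0, "spin": 0}

```text
time_s: 20.6
position: [0.5523, -0.3302, 0.2781]
tcp_rot: [[0.838, 0.095, 0.537], [-0.535, -0.054, 0.843], [0.109, -0.994, 0.005]]
force: [-1.3, 0.3, -1.6]
opening: 0.291
```

```bash
python3 look.py scene 150 190 100 120 5 d7;python3 look.py top 320 150 80 70 7 d8; python3 -c "
from h import *
pred(.195)" | tail -4
```

```text
20.65 [ 0.5524 -0.3303  0.2785] rx [ 0.838 -0.535  0.11 ] ry [ 0.095 -0.055 -0.994] op 25.23 F [ 0.17 -0.51 -1.78] M [0.089 0.062 0.019]
20.7 [ 0.5528 -0.3306  0.2794] rx [ 0.838 -0.535  0.112] ry [ 0.097 -0.056 -0.994] op 25.15 F [ 0.56 -0.53 -1.32] M [0.099 0.072 0.028]
70 75.4 [ 0.535 -0.395  0.106] [179.1 272.3] [375.1 198.6]
75 82.2 [ 0.545 -0.38   0.101] [186.5 273.5] [370.2 195.8]
80 97.0 [ 0.556 -0.364  0.097] [194.6 274.4] [364.9 192.5]
85 147.5 [ 0.566 -0.339  0.095] [205.4 273.2] [357.3 189.5]
```

View pics/d7.png

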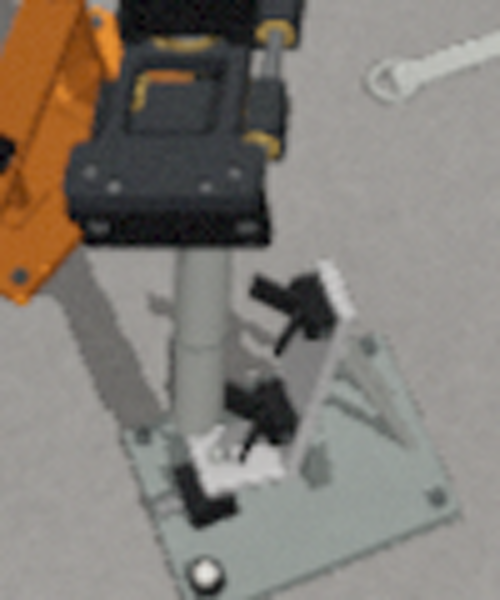

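View pics/d8.png

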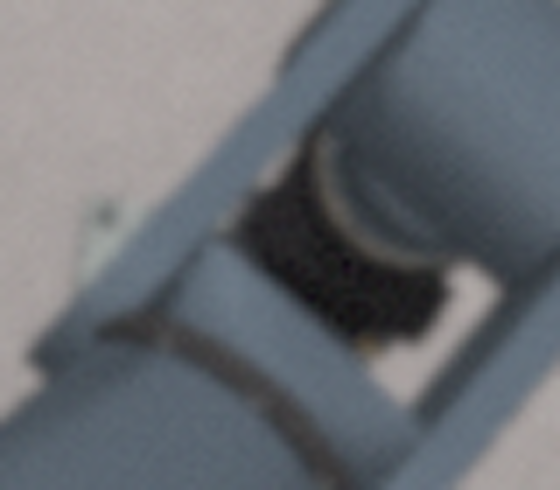

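```bash
python3 -c "
from h import *
N=np.array([.5485,-.3685,.055]); d=np.array([.117*.342,.993*.342,.94])
print(proj('scene',[N,N+.006*d,N+.0*d]),proj('top',[N,N+.006*d]))
im=np.load('s0.npy'); crop(im,180,262,36,36,16,'pics/e1.png')
im=np.load('t0.npy'); crop(im,345,178,36,36,16,'pics/e2.png')
"
```

```text
[[194.041358   280.91928499]
 [194.47335848 279.58692125]
 [194.041358   280.91928499]] [[363.60113988 197.0180798 ]
 [363.35858849 196.65001928]]
```

View pics/e1.png

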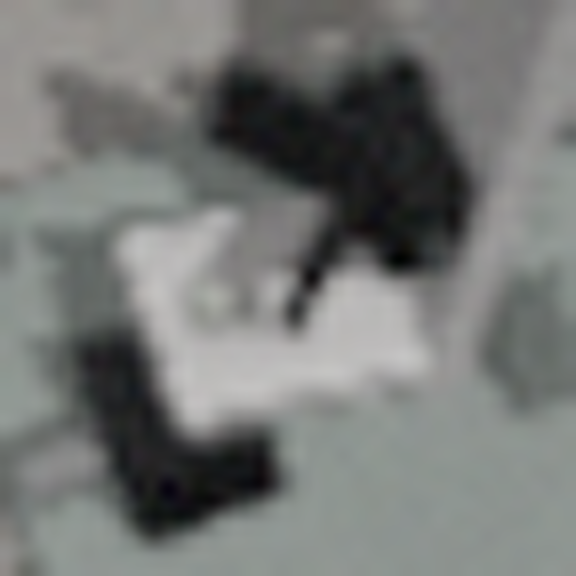

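View pics/e2.png

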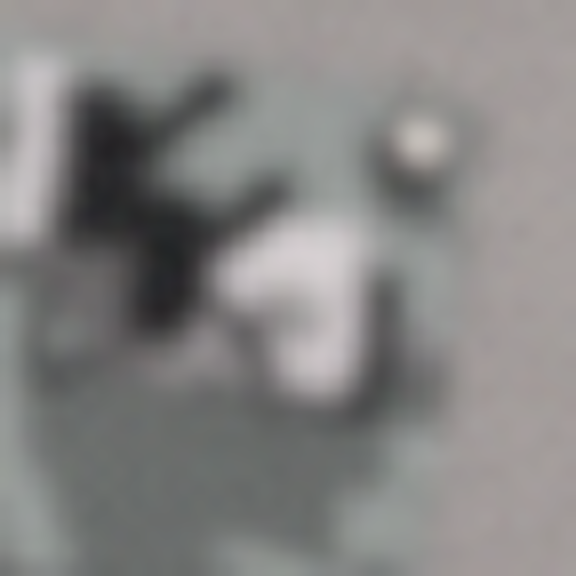

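Emit:
apply_moves:
  steps:
    - {"x": 0, "y": -1, "z": -10, "spin": 0}
    - {"x": 0, "y": 0, "z": -12, "spin": 0}
    - {"x": 0, "y": 0, "z": -8, "spin": 0}
    - {"x": 0, "y": 0, "z": -3, "spin": 0}
    - {"x": 0, "y": 0, "z": 0, "spin": 0}

```text
time_s: 21.2
position: [0.5537, -0.3326, 0.2458]
tcp_rot: [[0.837, 0.1, 0.537], [-0.534, -0.059, 0.843], [0.116, -0.993, 0.004]]
force: [0.7, -0.2, -1.6]
opening: 0.29
```

```bash
python3 look.py scene 165 220 75 90 7 d9; python3 -c "
from h import *
pred(.195)" | tail -4
```

```text
21.25 [ 0.5538 -0.3326  0.246 ] rx [ 0.837 -0.534  0.116] ry [ 0.1   -0.059 -0.993] op 25.09 F [-0.25  0.64 -2.32] M [0.071 0.066 0.004]
70 76.2 [ 0.537 -0.397  0.073] [180.9 279.6] [373.3 199.7]
75 83.4 [ 0.547 -0.382  0.068] [188.2 280.8] [368.5 196.9]
80 99.1 [ 0.558 -0.365  0.064] [196.3 281.6] [363.2 193.7]
85 147.5 [ 0.567 -0.341  0.062] [206.5 280.1] [355.9 191.1]
```

View pics/d9.png

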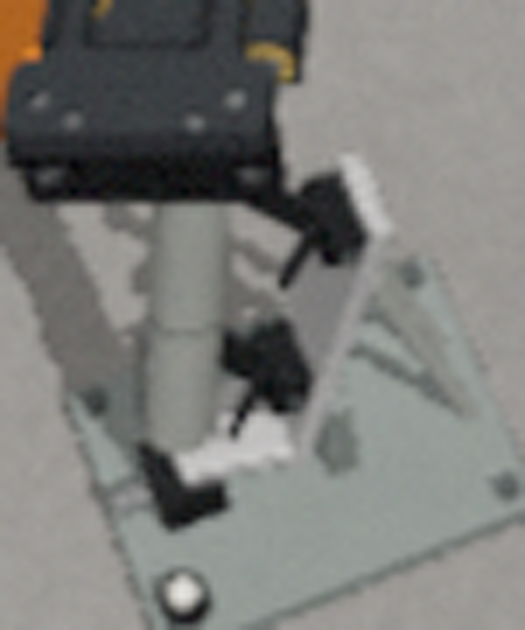

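Emit:
apply_moves:
  steps:
    - {"x": -1, "y": 2, "z": -3, "spin": 0}
    - {"x": -1, "y": 2, "z": -3, "spin": 0}

```text
time_s: 21.45
position: [0.5523, -0.3291, 0.2407]
tcp_rot: [[0.837, 0.102, 0.537], [-0.534, -0.061, 0.843], [0.119, -0.993, 0.004]]
force: [-0.5, -0.1, -1.9]
opening: 0.289
```

Emit:
apply_moves:
  steps:
    - {"x": 0, "y": 2, "z": -3, "spin": 0}
    - {"x": 0, "y": 0, "z": 0, "spin": 0}

```text
time_s: 21.65
position: [0.5521, -0.3264, 0.2373]
tcp_rot: [[0.837, 0.102, 0.537], [-0.534, -0.06, 0.843], [0.118, -0.993, 0.004]]
force: [-0.5, 0.1, -1.9]
opening: 0.29
```

```bash
python3 look.py scene 165 220 75 90 7 d10; python3 -c "
from h import *
pred(.195)" | tail -4
```

```text
21.7 [ 0.5522 -0.3266  0.2376] rx [ 0.837 -0.534  0.119] ry [ 0.102 -0.061 -0.993] op 25.35 F [ 0.19  0.72 -1.01] M [ 0.07   0.044 -0.004]
70 76.7 [ 0.536 -0.391  0.064] [183.4 279.7] [370.9 200.4]
75 84.0 [ 0.546 -0.376  0.059] [190.7 280.9] [366.2 197.6]
80 100.3 [ 0.557 -0.359  0.056] [198.7 281.7] [360.9 194.4]
85 147.5 [ 0.566 -0.335  0.053] [208.7 280. ] [353.6 191.9]
```

View pics/d10.png

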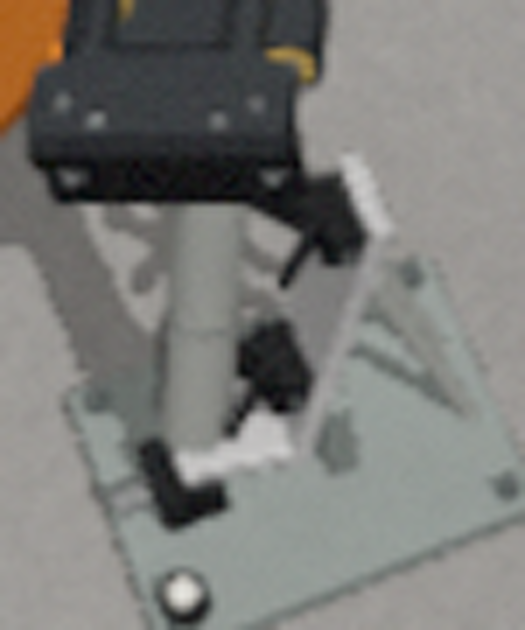

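Emit:
apply_moves:
  steps:
    - {"x": 0, "y": 1, "z": -3, "spin": 0}
    - {"x": 0, "y": 0, "z": -1, "spin": 0}

```text
time_s: 21.9
position: [0.5532, -0.326, 0.2351]
tcp_rot: [[0.837, 0.105, 0.537], [-0.533, -0.063, 0.843], [0.122, -0.992, 0.004]]
force: [-1.1, 1.2, 4.5]
opening: 0.287
```

Emit:
apply_moves:
  steps:
    - {"x": 0, "y": 1, "z": -3, "spin": 0}
    - {"x": 0, "y": 0, "z": -1, "spin": 0}

```text
time_s: 22.1
position: [0.5545, -0.3248, 0.2349]
tcp_rot: [[0.836, 0.109, 0.537], [-0.533, -0.064, 0.843], [0.126, -0.992, 0.004]]
force: [-2.0, 0.7, 1.6]
opening: 0.286
```

```bash
python3 look.py scene 165 220 75 90 7 d11; python3 -c "
from h import *
pred(.195)" | tail -4
```

```text
22.15 [ 0.5544 -0.3248  0.2347] rx [ 0.836 -0.533  0.126] ry [ 0.109 -0.064 -0.992] op 24.84 F [-1.51  1.03  6.95] M [ 0.421  0.443 -0.026]
70 78.0 [ 0.539 -0.389  0.061] [184.7 281. ] [370.3 199.5]
75 85.9 [ 0.55  -0.375  0.056] [192.1 282.2] [365.5 196.6]
80 103.7 [ 0.561 -0.357  0.053] [200.4 283. ] [360.1 193.3]
85 147.5 [ 0.568 -0.333  0.05 ] [209.9 280.8] [352.9 191.5]
```

View pics/d11.png

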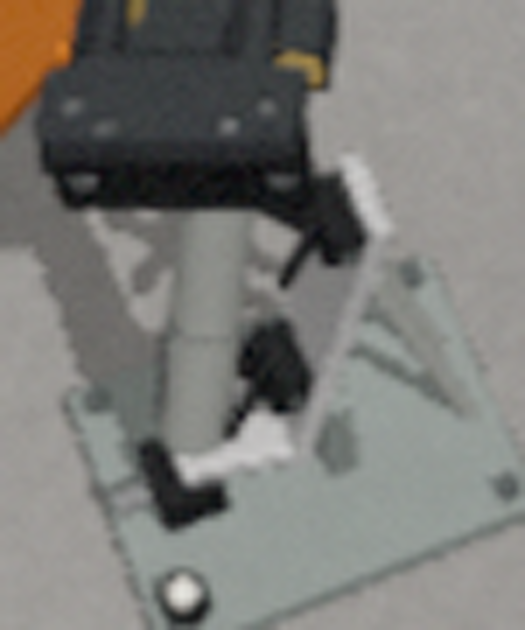

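Emit:
apply_moves:
  steps:
    - {"x": 0, "y": 4, "z": -1, "spin": 0}
    - {"x": 0, "y": 5, "z": -1, "spin": 0}
    - {"x": 0, "y": 4, "z": -1, "spin": 0}
  grip: 25.3

```text
time_s: 22.45
position: [0.555, -0.313, 0.2317]
tcp_rot: [[0.836, 0.111, 0.538], [-0.533, -0.068, 0.843], [0.13, -0.991, 0.002]]
force: [0.8, -1.1, -0.3]
opening: 0.291
```

```bash
python3 look.py scene 165 220 75 90 7 d12
```

```text
22.5 [ 0.5549 -0.3122  0.2314] rx [ 0.836 -0.533  0.129] ry [ 0.111 -0.067 -0.992] op 25.43 F [ 1.21 -0.53  0.07] M [-0.327 -0.289 -0.007]
```

View pics/d12.png

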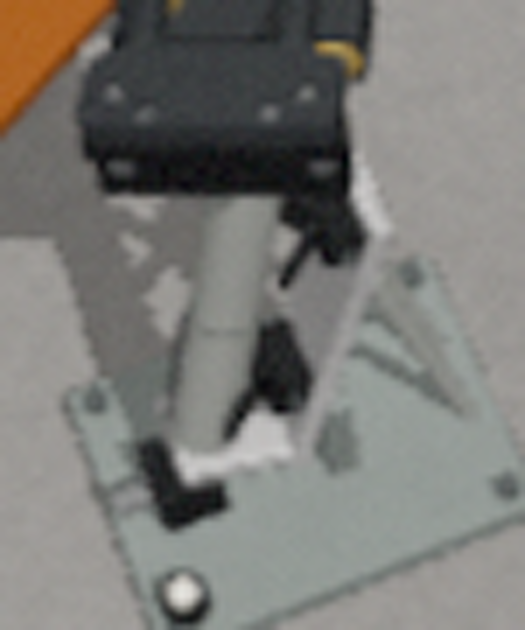

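Emit:
apply_moves:
  steps:
    - {"x": 0, "y": 4, "z": -1, "spin": 0}
    - {"x": 0, "y": 4, "z": -1, "spin": 0}
    - {"x": 0, "y": 2, "z": -1, "spin": 0}

```text
time_s: 22.8
position: [0.557, -0.3033, 0.2289]
tcp_rot: [[0.836, 0.116, 0.537], [-0.532, -0.072, 0.844], [0.136, -0.991, 0.001]]
force: [1.7, -2.2, 1.3]
opening: 0.294
```

```bash
python3 look.py scene 165 220 75 90 7 d13
```

```text
22.85 [ 0.5571 -0.303   0.2288] rx [ 0.836 -0.532  0.136] ry [ 0.116 -0.072 -0.991] op 25.84 F [ 3.04 -2.28  0.15] M [-0.574 -0.444  0.036]
```

View pics/d13.png

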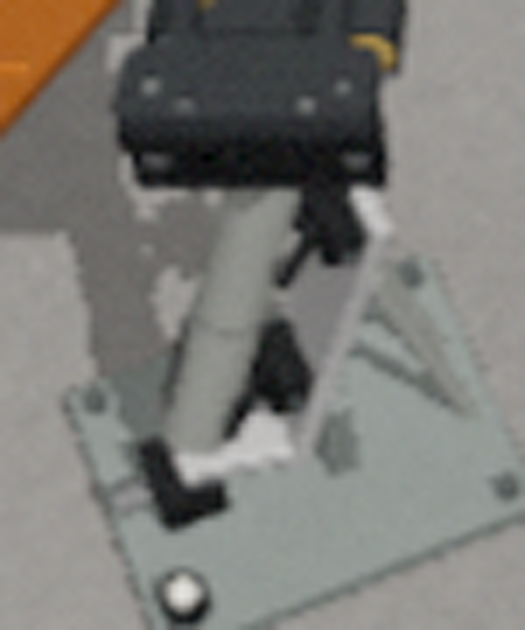

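```bash
python3 -c "
from h import *
yw=np.radians(83.3);h=np.array([np.cos(yw),np.sin(yw),0]);d=h*.342+np.array([0,0,.94])
x=np.array([np.sin(yw),-np.cos(yw),0])
s=imaging.capture('scene'); k=7
c=cv2.resize(np.ascontiguousarray(s[200:310,160:245,::-1]),None,fx=k*.75,fy=k*.75,interpolation=cv2.INTER_CUBIC);k*=.75
for N,col in((np.array([.5484,-.3703,.055]),(0,0,255)),):
  for o in(-.013,0,.013):
    q=((proj('scene',[N+x*o,N+x*o+d*.224])+.5-[160,200])*k).astype(int)
    cv2.line(c,tuple(map(int,q[0])),tuple(map(int,q[1])),col,1)
cv2.imwrite('pics/d14.png',c)
"
```

```text
(no output)
```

View pics/d14.png

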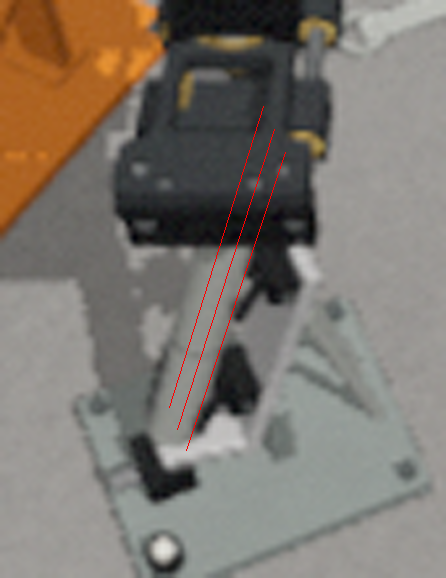

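Emit:
apply_moves:
  steps:
    - {"x": 0, "y": 0, "z": 0, "spin": 0}
    - {"x": 0, "y": 0, "z": 0, "spin": 0}
    - {"x": 0, "y": 0, "z": 0, "spin": 0}
  grip: 28

```text
time_s: 23.2
position: [0.5564, -0.3024, 0.2286]
tcp_rot: [[0.836, 0.114, 0.537], [-0.533, -0.069, 0.843], [0.133, -0.991, 0.003]]
force: [1.3, -0.9, 1.3]
opening: 0.319
```

```bash
python3 look.py scene 160 200 85 110 5 d15;python3 look.py top 320 150 80 70 7 d16
```

```text
23.25 [ 0.5564 -0.3024  0.2286] rx [ 0.836 -0.533  0.133] ry [ 0.114 -0.069 -0.991] op 28.09 F [ 2.31 -1.56  0.74] M [-0.095 -0.168  0.006]
23.3 [ 0.5564 -0.3024  0.2286] rx [ 0.836 -0.533  0.133] ry [ 0.114 -0.069 -0.991] op 27.8 F [ 0.57 -1.28  0.69] M [-0.106 -0.168  0.03 ]
```

View pics/d15.png

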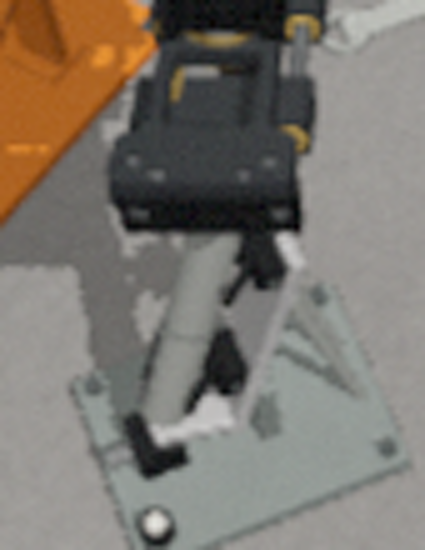

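Emit:
apply_moves:
  steps:
    - {"x": 2, "y": -1, "z": 0, "spin": 0}
    - {"x": 1, "y": -1, "z": 0, "spin": 0}
    - {"x": 0, "y": 0, "z": 0, "spin": 0}
    - {"x": 0, "y": 0, "z": 0, "spin": 0}
  grip: 34

```text
time_s: 23.7
position: [0.5573, -0.3027, 0.2269]
tcp_rot: [[0.836, 0.108, 0.538], [-0.534, -0.064, 0.843], [0.125, -0.992, 0.004]]
force: [-0.8, 0.7, -0.6]
opening: 0.388
```

```bash
python3 look.py scene 160 200 85 110 5 d17
```

```text
23.75 [ 0.5574 -0.3027  0.2269] rx [ 0.836 -0.534  0.125] ry [ 0.108 -0.064 -0.992] op 33.81 F [ 1.42 -0.77 -0.05] M [ 0.026 -0.017  0.009]
```

View pics/d17.png

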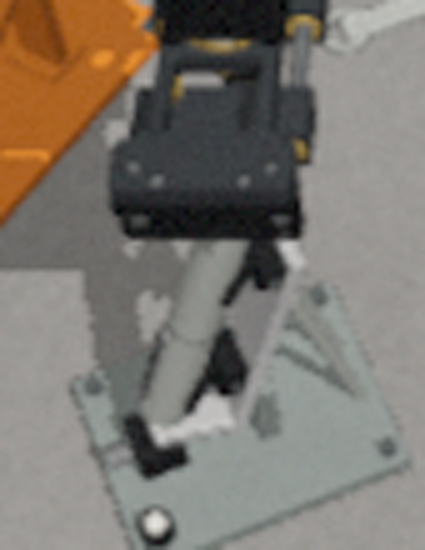

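Emit:
apply_moves:
  steps:
    - {"x": 0, "y": 0, "z": 0, "spin": 0}
    - {"x": 0, "y": 0, "z": 0, "spin": 0}
    - {"x": 0, "y": 0, "z": 0, "spin": 0}
    - {"x": 0, "y": 0, "z": 4, "spin": 0}
    - {"x": 0, "y": 0, "z": 15, "spin": 0}
    - {"x": 0, "y": 0, "z": 30, "spin": 0}
    - {"x": 0, "y": 0, "z": 30, "spin": 0}
    - {"x": 0, "y": 10, "z": 20, "spin": 0}
    - {"x": 0, "y": 40, "z": 0, "spin": 0}
    - {"x": 0, "y": 45, "z": 0, "spin": 0}
    - {"x": 0, "y": 45, "z": 0, "spin": 0}
    - {"x": 0, "y": 20, "z": 0, "spin": 0}
  grip: 52

```text
time_s: 24.95
position: [0.5565, -0.1417, 0.3324]
tcp_rot: [[0.831, 0.111, 0.544], [-0.54, -0.066, 0.839], [0.129, -0.992, 0.005]]
force: [-0.5, -0.2, -0.6]
opening: 0.596
```

```bash
python3 look.py scene 150 180 100 135 4 f1; python3 look.py top 315 150 80 70 7 f2; python3 -c "
from h import *
yw=np.radians(83.3);h=np.array([np.cos(yw),np.sin(yw),0]);d=h*.342+np.array([0,0,.94])
x=np.array([np.sin(yw),-np.cos(yw),0])
N=np.array([.5484,-.3703,.055])
for n,(x0,y0,w,hh) in {'scene':(160,200,85,110),'top':(320,165,60,50)}.items():
  s=imaging.capture(n); k=6
  c=cv2.resize(np.ascontiguousarray(s[y0:y0+hh,x0:x0+w,::-1]),None,fx=k,fy=k,interpolation=cv2.INTER_CUBIC)
  for o in(-.013,.013):
    q=((proj(n,[N+x*o,N+x*o+d*.224])+.5-[x0,y0])*k).astype(int)
    cv2.line(c,tuple(map(int,q[0])),tuple(map(int,q[1])),(0,0,255),1)
  cv2.imwrite('pics/f_ov_%s.png'%n,c)
"
```

```text
25.0 [ 0.5565 -0.1396  0.3325] rx [ 0.832 -0.539  0.129] ry [ 0.112 -0.064 -0.992] op 52.02 F [-0.23  2.2  -0.24] M [ 0.097  0.077 -0.007]
25.05 [ 0.5569 -0.1421  0.3325] rx [ 0.832 -0.539  0.13 ] ry [ 0.112 -0.067 -0.991] op 52.04 F [-0.33 -0.25  0.04] M [0.003 0.012 0.007]
```

View pics/f_ov_scene.png

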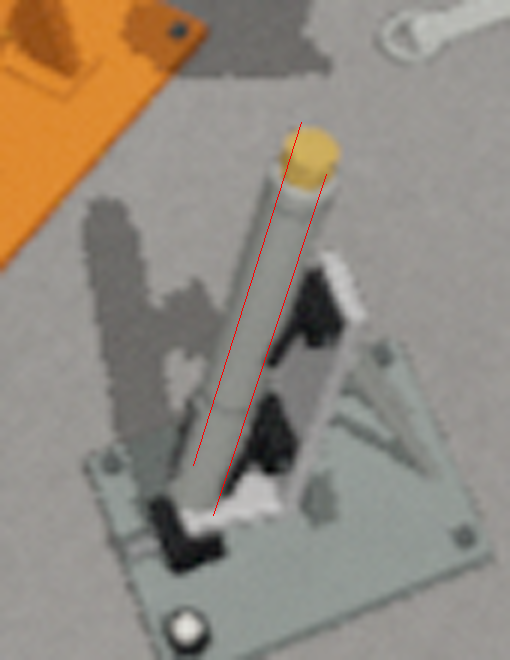

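View pics/f_ov_top.png

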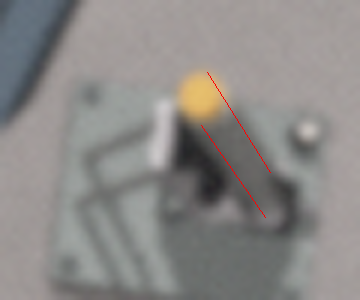

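Emit:
apply_moves:
  steps:
    - {"x": 0, "y": -15, "z": 5, "spin": 0}
    - {"x": 0, "y": -35, "z": 0, "spin": 0}
    - {"x": 0, "y": -40, "z": 0, "spin": 0}
    - {"x": 0, "y": -35, "z": 0, "spin": 0}
    - {"x": 0, "y": -20, "z": 0, "spin": 0}
    - {"x": 0, "y": -6, "z": -5, "spin": 0}
    - {"x": 0, "y": 0, "z": -10, "spin": 0}
    - {"x": 0, "y": 0, "z": -5, "spin": 0}
    - {"x": 0, "y": 0, "z": 0, "spin": 0}
  grip: 0

```text
time_s: 26.05
position: [0.5543, -0.3181, 0.3166]
tcp_rot: [[0.824, 0.112, 0.555], [-0.55, -0.075, 0.832], [0.135, -0.991, -0.0]]
force: [0.3, -0.2, 0.4]
opening: 0.001
```

```bash
python3 look.py scene 150 160 100 135 4 f3
```

```text
26.1 [ 0.5544 -0.3178  0.3169] rx [ 0.824 -0.55   0.135] ry [ 0.112 -0.075 -0.991] op 0.32 F [-0.65 -0.04  0.78] M [ 0.028 -0.009 -0.017]
```

View pics/f3.png

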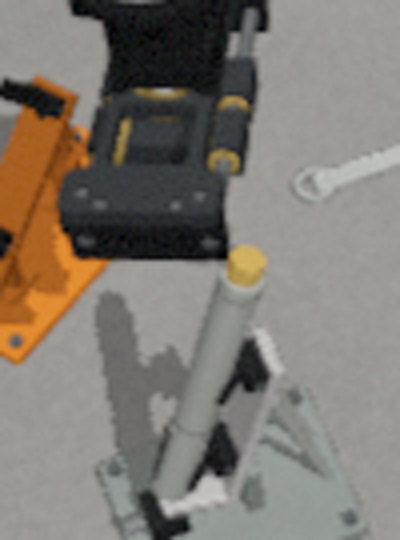

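Emit:
apply_moves:
  steps:
    - {"x": 1, "y": 10, "z": 0, "spin": 0}
    - {"x": 1, "y": 9, "z": 0, "spin": 0}
    - {"x": 0, "y": 4, "z": -8, "spin": 0}
    - {"x": 0, "y": 0, "z": -10, "spin": 0}
    - {"x": 0, "y": 0, "z": -6, "spin": 0}
    - {"x": 0, "y": 0, "z": 0, "spin": 0}

```text
time_s: 26.7
position: [0.5575, -0.2879, 0.292]
tcp_rot: [[0.828, 0.113, 0.55], [-0.544, -0.074, 0.835], [0.136, -0.991, 0.0]]
force: [0.5, 0.9, -0.8]
opening: 0.004
```

```bash
python3 look.py scene 150 160 100 135 4 f4
```

```text
26.75 [ 0.5576 -0.2882  0.2924] rx [ 0.828 -0.545  0.136] ry [ 0.114 -0.075 -0.991] op 0.72 F [-0.28  0.99  0.17] M [ 0.042 -0.008  0.005]
```

View pics/f4.png

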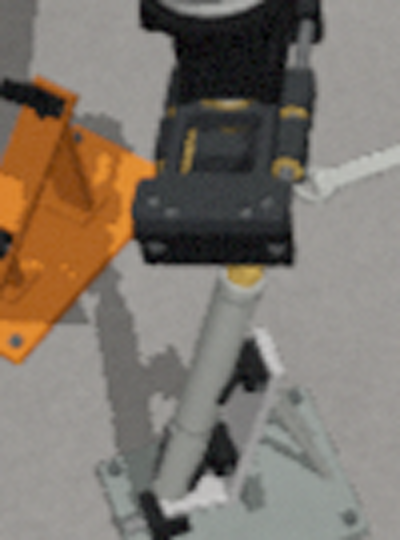

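Now press down gently, watching the force.

Emit:
apply_moves:
  steps:
    - {"x": -1, "y": -5, "z": -4, "spin": 0}
    - {"x": 0, "y": -1, "z": -4, "spin": 0}
    - {"x": 0, "y": 0, "z": -3, "spin": 0}

```text
time_s: 27.05
position: [0.5571, -0.296, 0.2813]
tcp_rot: [[0.827, 0.116, 0.55], [-0.545, -0.077, 0.835], [0.139, -0.99, -0.0]]
force: [0.1, 0.4, 0.1]
opening: 0.001
```

Emit:
apply_moves:
  steps:
    - {"x": 0, "y": 0, "z": -3, "spin": 0}
    - {"x": 0, "y": 0, "z": -2, "spin": 0}

```text
time_s: 27.25
position: [0.5571, -0.2966, 0.276]
tcp_rot: [[0.826, 0.116, 0.551], [-0.546, -0.077, 0.834], [0.139, -0.99, 0.0]]
force: [-1.7, 1.7, 8.6]
opening: 0.009
```

Emit:
apply_moves:
  steps:
    - {"x": 0, "y": 0, "z": -2, "spin": 0}
    - {"x": 0, "y": 0, "z": -1, "spin": 0}

```text
time_s: 27.45
position: [0.5576, -0.297, 0.2764]
tcp_rot: [[0.826, 0.119, 0.551], [-0.546, -0.079, 0.834], [0.143, -0.99, -0.0]]
force: [-1.3, 0.9, 3.8]
opening: 0.005
```

Emit:
apply_moves:
  steps:
    - {"x": 0, "y": 0, "z": 5, "spin": 0}
    - {"x": 0, "y": 0, "z": 15, "spin": 0}
    - {"x": 0, "y": 0, "z": 30, "spin": 0}
    - {"x": 0, "y": 20, "z": 20, "spin": 0}
    - {"x": 0, "y": 40, "z": 0, "spin": 0}
    - {"x": 0, "y": 45, "z": 0, "spin": 0}
    - {"x": 0, "y": 40, "z": 0, "spin": 0}
    - {"x": 0, "y": 10, "z": 0, "spin": 0}
    - {"x": 0, "y": 0, "z": 0, "spin": 0}
    - {"x": 0, "y": 0, "z": 0, "spin": 0}

```text
time_s: 28.45
position: [0.558, -0.1394, 0.3512]
tcp_rot: [[0.823, 0.124, 0.554], [-0.548, -0.082, 0.833], [0.148, -0.989, 0.001]]
force: [0.9, -0.3, 0.0]
opening: 0.008
```

```bash
python3 look.py scene 0 0 560 420 1 f5; python3 -c "
from h import *
yw=np.radians(83.3);h=np.array([np.cos(yw),np.sin(yw),0]);d=h*.342+np.array([0,0,.94])
x=np.array([np.sin(yw),-np.cos(yw),0])
N=np.array([.5484,-.3703,.055])
for n,(x0,y0,w,hh) in {'scene':(160,200,85,110),'top':(320,165,60,50)}.items():
  s=imaging.capture(n); k=6
  c=cv2.resize(np.ascontiguousarray(s[y0:y0+hh,x0:x0+w,::-1]),None,fx=k,fy=k,interpolation=cv2.INTER_CUBIC)
  for o in(-.013,.013):
    q=((proj(n,[N+x*o,N+x*o+d*.224])+.5-[x0,y0])*k).astype(int)
    cv2.line(c,tuple(map(int,q[0])),tuple(map(int,q[1])),(0,0,255),1)
  cv2.imwrite('pics/g_ov_%s.png'%n,c)
a=cv2.imread('pics/f_ov_scene.png');b=cv2.imread('pics/g_ov_scene.png')
cv2.imwrite('pics/cmp.png',cv2.resize(np.hstack([a,b]),(800,517)))
a=cv2.cvtColor(a,6);b=cv2.cvtColor(b,6)
print(cv2.absdiff(a[110:520,150:350],b[110:520,150:350]).mean())
"
```

```text
28.5 [ 0.558  -0.1398  0.3511] rx [ 0.823 -0.548  0.148] ry [ 0.124 -0.082 -0.989] op 0.6 F [-0.27 -0.1   0.48] M [ 0.031  0.057 -0.035]
1.4935731707317073
```

View pics/cmp.png

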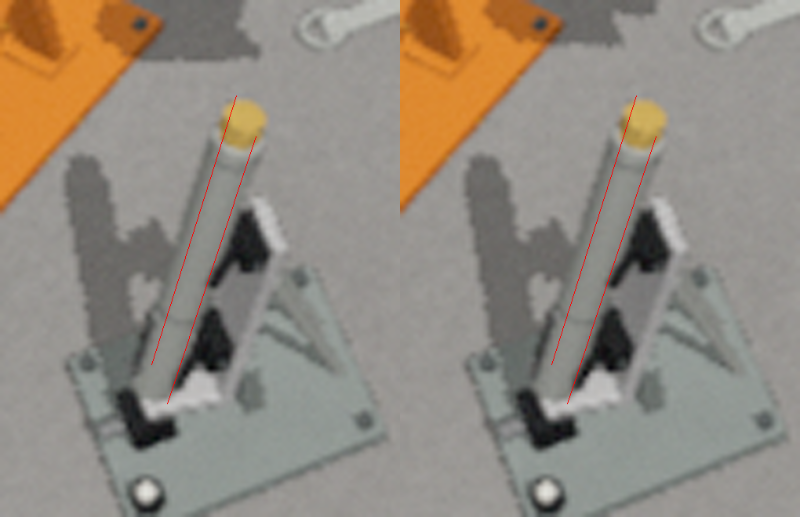

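View pics/f5.png

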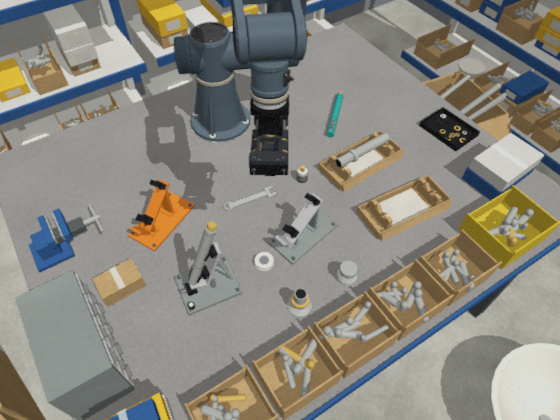

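```bash
python3 -c "
from h import *
def yel(n,r):
  s=imaging.capture(n); x0,y0,w,h=r; c=s[y0:y0+h,x0:x0+w].astype(int)
  m=(c[:,:,0]-c[:,:,2]>60); v,u=np.nonzero(m); print(n,len(u),u.min()+x0,u.max()+x0,v.min()+y0,v.max()+y0); return np.array([u.mean()+x0,v.mean()+y0])
a=yel('scene',(200,215,25,25)); b=yel('top',(340,170,25,20)); print(a,b,tri(a,b)[0].round(4),tri(a,b)[1:])
yw=np.radians(83.3);h=np.array([np.cos(yw),np.sin(yw),0]);d=h*.342+np.array([0,0,.94]);N=np.array([.5484,-.3703,.055])
print('neck mid expected',N+d*.217, proj('scene',N+d*.219),proj('top',N+d*.222))
for r in (yel,):pass
imaging.capture('top'); print([ (round(r['score'],2),r['rect']) for r in spotter.cut_out('shower_centre','top')])
"
python3 look.py top 320 165 60 50 12 h1
```

```text
scene 75 207 216 222 231
top 44 350 356 177 184
[211.08       226.02666667] [353.  180.5] [ 0.5589 -0.2952  0.261 ] (array([ 0.9139381, -0.0573155]), array([0.64833314, 0.29093967]))
neck mid expected [ 0.5570586  -0.29659283  0.25898   ] [[211.34134098 225.61526011]] [[353.73308619 181.15825782]]
[(0.61, [349.3, 177.2, 21.2, 20.5])]
28.85 [ 0.5577 -0.1397  0.3508] rx [ 0.823 -0.549  0.147] ry [ 0.123 -0.081 -0.989] op 0.58 F [-0.08  0.66  0.38] M [ 0.059  0.064 -0.017]
```

View pics/h1.png

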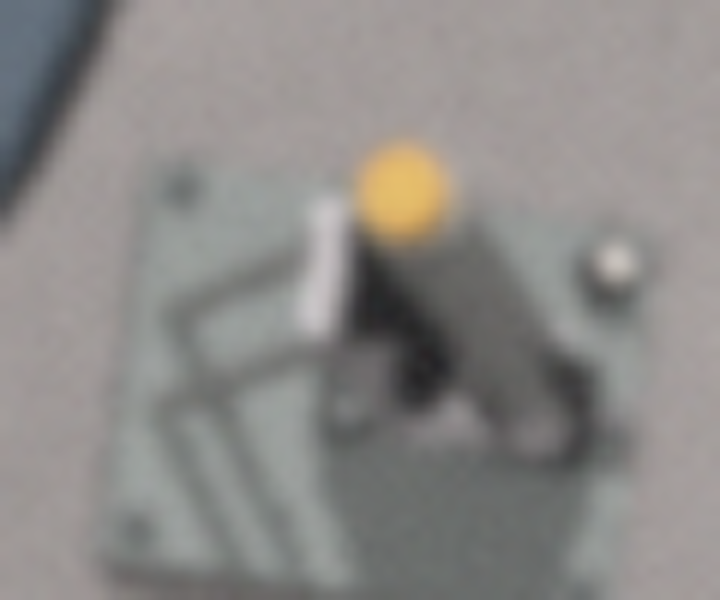

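```bash
python3 look.py scene 178 215 48 75 10 h2; python3 -c "
from h import *
yw=np.radians(83.3);h=np.array([np.cos(yw),np.sin(yw),0]);d=h*.342+np.array([0,0,.94]);N=np.array([.5484,-.3703,.055])
for s in (0,.02,.06,.1,.16,.21): print(s,((proj('scene',N+s*d)[0]-[178,215]+.5)*10).round(0))
"
python3 - <<'E'
import cv2,numpy as np
im=np.load('s0.npy'); c=cv2.resize(np.ascontiguousarray(im[215:290,178:226,::-1]),None,fx=8,fy=8,interpolation=cv2.INTER_CUBIC)
b=cv2.resize(cv2.imread('pics/h2.png'),(c.shape[1],c.shape[0]))
cv2.imwrite('pics/h3.png',np.hstack([c,b]))
E
```

```text
28.9 [ 0.5577 -0.1396  0.3508] rx [ 0.823 -0.549  0.147] ry [ 0.123 -0.081 -0.989] op 0.53 F [-0.   -0.62 -0.03] M [ 0.061  0.034 -0.021]
0 [159. 667.]
0.02 [173. 623.]
0.06 [203. 530.]
0.1 [235. 432.]
0.16 [285. 277.]
0.21 [330. 137.]
```

View pics/h3.png

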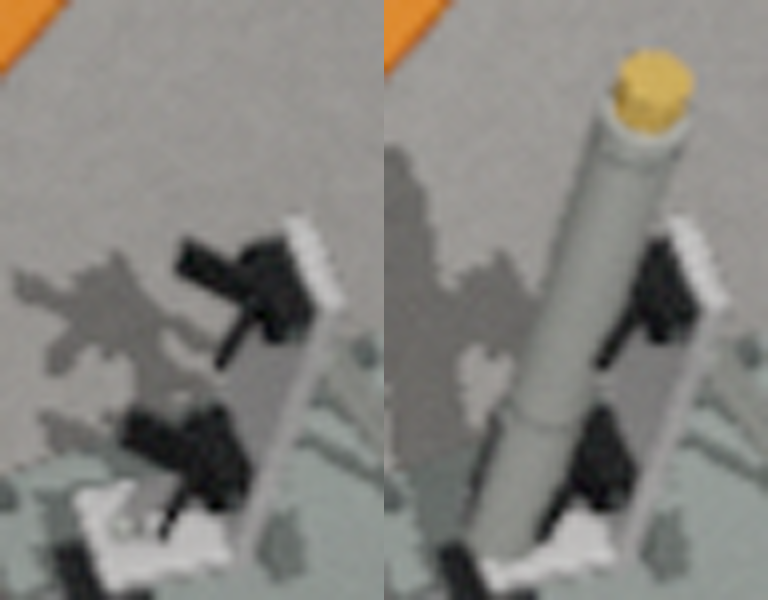

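```bash
python3 -c "
from rig import job,read_state
print(job.hand_in()); print(read_state()['time_s'])"
```

```text
the job is handed in; nothing more can be done
None
the job is handed in; nothing more can be done
```

The hand shower stands in the steep nest, inlet up, and the job is handed in at about 29 s. No verdict is reported.

- **Carton:** I took the chrome bar with the brass neck from the far carton. The other carton holds the collared pipe, and the turquoise bar is a look-alike.
- **Inclined rest:** The gripper can only point down, so I eased the grip to let the bar swing to about 40°. I laid it in the grey rest with the spray end against the foot and let go.
- **Nest:** I took it again near the inlet end and let it swing to about 77°. I set it on the nest foot, leaned it back into both V blocks and let go. Then I pressed on the inlet end with about 9 N.

**Last checks:**
- In the scene view the bar lies midway between the tips of both V blocks.
- The brass neck, measured from both cameras, is within 2 mm of where it should be.
- The press met the end at a height that fits the pin being fully in, and the bar did not move under it. The pin itself is hidden, so this is indirect.
- The arm is well clear, and no other thing looks moved.

**Disagreements:**
- The two cameras differed by up to about 4 mm.
- The lower end of the bar looked about 5 mm off my model in the overlays. The V-block tips in the scene view showed it seated.
- The tool had drifted to about 8° of tilt by the end; I made up for this with the turn about the vertical.

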